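# Load the buckle polisher and switch it on with its key

## Task

Lift the lid off the polisher by its knob and set it down on the rubber mat, put every steel buckle on the bench into the bowl, and put the lid back so that it sits properly in the bowl's mouth. Only then take the key from its parking block, push it fully home into the key switch, turn it clockwise to on, as far as it will go, and leave it there. Leave everything else on the bench alone.

Things in the scene. Friction and masses are not known exactly. Their poses are not given: they have to be found in the camera images.
- polisher: The vibratory polisher, fixed to the bench: a round grey bowl, 172 mm across the rim, on a low foot. Inside it is 164 mm across at the rim and about 144 mm at the floor; wall 4 mm. Origin on its axis at bench level, z up. Its place varies.
- bowl_floor (a point): Centre of the bowl's inner floor, 14 mm above the bench. z up.
- bowl_rim (a point): Centre of the bowl's mouth, at rim height, 79 mm above the bench. z up.
- lid: The loose round aluminium lid, 176 mm across, 0.25 kg, on the bowl at the start. Origin at the centre of its underside, z up: z = 0 to 6 mm a tapered plug (140 to 150 mm across) that centres it in the bowl's mouth, then a 5 mm disc, then an upright round black knob on the axis, 32 mm across, from z = 17 to 47 mm. Seated on the bowl its origin is 6 mm below the rim.
- mat: Round black rubber mat, 184 mm across, 4 mm thick, fixed flat on the bench: the place for the lid. Origin at its centre, at bench level. Its place varies and may be exchanged with the polisher's.
- switch_box: The polisher's key switch: a fixed grey box 110 x 100 mm, 60 mm high, a square steel rotor (36 mm) in the middle of its top. Origin at the centre of its underside, z up. With the switch off the rotor's slot runs along this body's x axis. A white bar marks off (+x side), a white dot on (-y side). Its place varies.
- slot (a point): Centre of the slot's mouth in the rotor's top, 62 mm above the bench; axes as switch_box. The slot is 25 mm long (along x when off), 11 mm wide and 36 mm deep. The key may go in either way round.
- rotor (a joint): Angle of the switch rotor in rad: 0 is off (start), 1.57 is on (end stop); it grows as the rotor is turned clockwise seen from above. It turns against a light friction of 0.06 N m, stays where it is left, and the key has about 0.15 rad of play in the slot.
- key_block: Fixed dark wooden parking block for the key, 75 x 75 mm, 50 mm high, with a round 30 mm hole, 40 mm deep, in the middle of its top. Origin at the centre of its underside. Its place varies and may be exchanged with the switch box's.
- key: The loose key, 90 g, upright in the parking block. Origin on its axis under its round steel collar (40 mm across, 6 mm thick), z up. Below: flat steel blade, 22 mm wide along x, 8 mm thick along y, to z = -32 mm, its last 6 mm 16 x 5 mm. Above: black bow to grip, 36 mm wide along x, 14 mm thick along y, up to z = 45 mm. Fully home, the collar rests on the rotor, origin at slot.
- key_block_top (a point): Centre of the parking block's hole at its top, 50 mm above the bench.
- buckle1: A loose cast buckle of dark raw steel, a rectangular frame with a middle bar (all are alike), 60 mm long along x, 34 mm wide along y, 16 mm high, 90 g, lying flat on the bench, bars 7 mm thick. Origin at the centre of its underside, z up. Absent in some starts (None).
- buckle2: A loose cast buckle of dark raw steel, a rectangular frame with a middle bar (all are alike), 60 mm long along x, 34 mm wide along y, 16 mm high, 90 g, lying flat on the bench, bars 7 mm thick. Origin at the centre of its underside, z up. Absent in some starts (None).
- buckle3: A loose cast buckle of dark raw steel, a rectangular frame with a middle bar (all are alike), 60 mm long along x, 34 mm wide along y, 16 mm high, 90 g, lying flat on the bench, bars 7 mm thick. Origin at the centre of its underside, z up. Absent in some starts (None).
- buckle4: A loose cast buckle of dark raw steel, a rectangular frame with a middle bar (all are alike), 60 mm long along x, 34 mm wide along y, 16 mm high, 90 g, lying flat on the bench, bars 7 mm thick. Origin at the centre of its underside, z up. Absent in some starts (None).
- tin: Bystander: flat round polish tin, 72 mm across, 28 mm high. To be left alone.
- glue: Bystander: standing glue bottle, 60 mm across, 150 mm high. To be left alone.
- eyelet_jar: Bystander: jar, 68 mm across, 80 mm high. To be left alone.
- brush: Bystander: brush lying on the bench. To be left alone.
- spool: Bystander: standing wooden spool, 52 mm across, 68 mm high. To be left alone.
- heel: Bystander: wooden heel block, 70 x 60 x 40 mm. To be left alone.
Things that resemble listed ones, but are neither listed nor needed, are in the scene too. Leave any purple or white look-alike of the buckle1 alone.

How it is judged:
On the way, in this order (a step that is already met when the one before it is completed fails the run):
1. the lid lies released on the mat (horizontal distance between lid and mat below 0.06 m and height (world z) of lid below 0.012 m and angle between lid's own z axis and vertical below 0.1 rad and contact force between the fingers and lid below 0.3 N), for 0.2 s.
2. every buckle that is there lies in the bowl (horizontal distance between each of buckle1, buckle2, buckle3, buckle4 and bowl_floor below 0.08 m and z of buckle1 in the frame of bowl_floor between -0.012 and 0.06 m and z of buckle2 in the frame of bowl_floor between -0.012 and 0.06 m and z of buckle3 in the frame of bowl_floor between -0.012 and 0.06 m and z of buckle4 in the frame of bowl_floor between -0.012 and 0.06 m), for 0.2 s.
3. the lid is seated on the bowl again (horizontal distance between lid and bowl_rim below 0.013 m and z of lid in the frame of bowl_rim between -0.012 and -0.002 m and angle between lid's own z axis and vertical below 0.08 rad), for 0.2 s.
4. the key is fully in the slot with the switch still off (horizontal distance between key and slot below 0.008 m and z of key in the frame of slot below 0.007 m and angle between key's own z axis and vertical below 0.12 rad and value of joint rotor below 0.35 rad), for 0.1 s.
5. the switch is turned on by the key (horizontal distance between key and slot below 0.008 m and z of key in the frame of slot below 0.007 m and angle between key's own z axis and vertical below 0.12 rad and value of joint rotor above 1.2 rad), for 0.2 s.
At the end, for the whole second after the job is handed in: All present buckles in the bowl (within 80 mm of its axis, under 60 mm above its floor); lid seated (within 13 mm, plug in the mouth, tilt under 0.08 rad); key in the slot (within 8 mm sideways, 7 mm of home, tilt under 0.12 rad); rotor past 1.2 rad; key and lid at rest (all of step 2 and all of step 3 and all of step 5 and linear speed of each of key, lid below 0.05 m/s); the robot touches nothing.
It fails at once if another thing on the bench is shifted by more than 50 mm (distance of any of tin, glue, eyelet_jar, brush, spool, heel from where it was at the start of the episode above 0.05 m).
It fails at once if the switch is turned on while the lid is off the bowl (value of joint rotor above 0.6 rad and distance between lid and bowl_rim above 0.03 m).
Of buckle1, buckle2, buckle3, buckle4 only 2 to 4 are there at a start; the rules pass over those that are not, and their reading is None.
At some moment in a run one of buckle1, buckle2, buckle3, buckle4 may be knocked a few centimetres aside while the robot is not near it.
It also fails if it takes over 210 s, if anything falls off the work surface, if the arm or the gripper's body presses on something with over 40 N, if the wrist force passes 120 N, or if a joint passes its speed limit or range.

## Robot

A 6-joint arm with a two-finger parallel gripper is mounted at the origin on the work surface. World frame = base frame: x ahead of the robot, y to its left, z up, the work surface at z = 0. Lengths are in m, angles in rad, forces in N, time in s.
With the tool pointing down it reaches from about 0.35 to 0.775 m from the base axis. Payload 5.5 kg.
Tool frame: the origin (TCP) lies midway between the tips of the shut fingers; the grasp point (between the pads) lies 19 mm behind it; z points along the fingers, y is the line along which they close (so a half turn about z gives the same grasp; the last joint's range is limited). The gripper opens to 85 mm and grips with 20 to 120 N. Pads are 22 mm wide; open, the fingers measure 114 mm over their backs; the gripper's body (76 mm by 85 mm) begins 54 mm behind the grasp point. The pads swing forward as they close: fully open they stand 13 mm farther back than shut.
Start: joints at [1.054, 0.313, 0.046, 1.304, 0, 1.431], TCP at [0.212, 0.535, 0.231] pointing down, gripper open.
Joint ranges: [-2.76, 2.76], [-0.86, 1.69], [-1.03, 1.26], [-2.2, 2.34], [-1.47, 1.5], [-3.14, 3.14]. Speed limits (rad/s): [2.57, 2.57, 3.14, 3.14, 3.14, 3.14].

## Interface

Orientations are given as a unit quaternion [w, x, y, z].
In Python, from workcell import env gives the robot as it stands. The module is installed in compiled form; this text tells all that it offers.
- The arm moves only by the tool servo_tool, never from a script. Its argument "increments" is a list of rows, each an object of numbers: "grip": the closure, from 0 (fully open) to 1 (shut); "x", "y", "z": the shift along the tool's x, y, z in mm; "roll": the turn about the tool's z in degrees. In form: [{"grip": .., "x": .., "y": .., "z": .., "roll": ..}, ...]. A call has 1 to 5 rows; each row shifts and turns the commanded pose from where the row before left it, along the tool's axes as they then stand; what a row does not reach is not made up. A row lasts 1/12 s, in which the tool goes at most 41.7 mm and 7.16 degrees, less where a joint would pass 70% of its speed; a pose out of reach is approached as far as the arm can. A call is refused whole if a number of a shift passes 41.7 or a number of a turn 7.16, either way. A call with a gripper value outside its range is refused whole. The fingers move at their own pace and stop on an object; "grip_force" is the grip in N (left out, the last holds). Time passes only in rows, so rows that do not move let the fingers close. It gives the time, the measured TCP pose, the force, the opening and the grip force at its end, in the units of the state.
- env.get_state(): the state, without advancing time (a new reading comes with each control period).
- env.read_camera(name): name is "side" or "top"; returns the picture (420x560x3 uint8, red, green, blue); there is no depth.
- env.get_calibration(name): a dict with "vertical_fov" (degrees; the focal length in pixels is half the picture's height over the tangent of half this angle, whatever the lens; pixels are square), "cx", "cy" (the principal point, pixels), "k1" (the pictures are not rectified: a ray, as slopes to the right and down, at radius r is drawn at 1 + k1 r^2 times it, then the intrinsics apply), "rvec" (rotation vector, rad) and "tvec" (3), from world to camera coordinates, as OpenCV has them. Camera axes: x right, y down, z forward; pixel columns grow to the right and rows downward; lengths in m; the calibration is good to about 2 mm. A picture is of the moment at which its call begins. get_calibration takes no time and is no camera call.
- env.hand_in(): hands the job in; it is judged then, once.
The state is a dict: "clock": time; "joint_pos": joint angles; "qvel": joint speeds; "tau": joint torques, N m; "tcp_pos": TCP position; "orientation": TCP orientation; "wrist_force": force on the tool from outside, world axes, zero at the start; "ft_torque": the same for the moment, N m; "finger_gap": finger opening in m; "grip_force": force on a finger pad.
Only numpy, scipy, OpenCV 4.12 (cv2) and the standard library are available. Lean on these libraries where they do the work, as an engineer would, in place of code of your own. Each camera call takes 0.05 s, during which the arm holds its last target. There are 200 camera calls.

## Working session

There is one attempt and no reset: what is moved stays moved. The work goes in short steps, Python scripts to look and compute and a tool call to move; the robot and the scene stay as the last step left them, time stands still between calls to the robot, and variables do not carry over. Pictures are saved under pics/ and viewed, at most 14 in all, crops included, and the job is handed in when it is done.

Besides the shell and the picture viewer there is one more tool, called after "Call:" as name(argument=value, ...), one argument or row to a line, values as JSON. servo_tool: Moves the arm, as the interface text tells. Its arguments: {"type":"object","properties":{"increments":{"type":"array"},"grip_force":{"type":"number"}},"required":["increments"]}

```bash
mkdir -p pics; cat > h.py <<'E'
import numpy as np, cv2
from workcell import env
def cal(n):
    c=env.get_calibration(n); f=210/np.tan(np.radians(c["vertical_fov"])/2)
    R=cv2.Rodrigues(np.array(c["rvec"],float))[0]; return f,c["cx"],c["cy"],c["k1"],R,np.array(c["tvec"],float).ravel()
def ray(n,u,v):
    f,cx,cy,k,R,t=cal(n); d=np.array([(u-cx)/f,(v-cy)/f]); s=d.copy()
    for _ in range(20): s=d/(1+k*(s@s))
    return -R.T@t, R.T@np.array([s[0],s[1],1])
def onz(n,u,v,z):
    o,d=ray(n,u,v); return o+d*(z-o[2])/d[2]
def proj(n,p):
    f,cx,cy,k,R,t=cal(n); q=R@np.array(p,float)+t; s=q[:2]/q[2]; s=s*(1+k*(s@s)); return np.array([cx+f*s[0],cy+f*s[1]])
def shot(n,name):
    im=env.read_camera(n)[:,:,::-1].copy(); cv2.imwrite(f"pics/{name}.png",im); return im
E
python3 - <<'E'
from h import *
for n in("top","side"):
    shot(n,n+"0"); o,d=ray(n,280,210); print(n,o,d,cal(n)[:4])
s=env.get_state(); print(s)
E
```

```text
top [0.41133288 0.04272933 1.34578592] [ 0.14714184 -0.02728386 -0.98877463] (np.float64(462.5341617530668), 276.67545231757947, 212.0025337410322, 0.00278076859363903)
side [ 0.03096206 -0.84454801  0.7400537 ] [ 0.43438171  0.73214912 -0.52495769] (np.float64(457.0750119233003), 287.7496002034643, 212.1881598391442, 0.03650366083906124)
{'clock': 0.1, 'joint_pos': array([1.05443236e+00, 3.13938128e-01, 4.50695473e-02, 1.30362036e+00,
       8.32803228e-07, 1.43117086e+00]), 'qvel': array([ 0.00043588, -0.00304436,  0.00299631,  0.00053844, -0.00109248,
        0.00095878]), 'tau': array([ 2.16637884e-03, -4.81726813e+01,  2.99242401e+01,  1.27820400e-02,
       -1.24825310e-04, -2.68170169e-06]), 'tcp_pos': array([0.21132195, 0.53424875, 0.23048134]), 'orientation': array([-2.73027708e-04,  1.87257174e-01,  9.82310559e-01, -8.01055511e-04]), 'wrist_force': array([0.00411369, 0.89766066, 0.74751841]), 'ft_torque': array([-0.0422265 , -0.02251647, -0.00531181]), 'grip_force': 0.0, 'finger_gap': 0.0855364649066912}
```

View pics/top0.png

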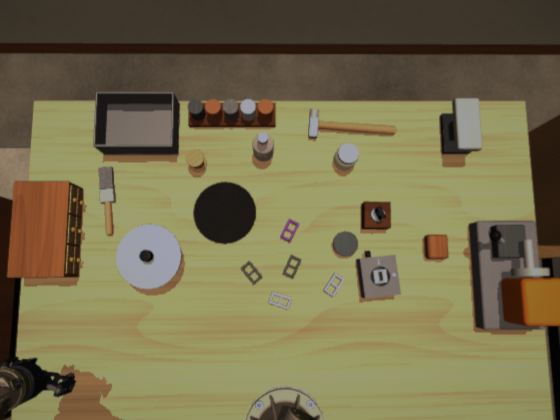

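View pics/side0.png

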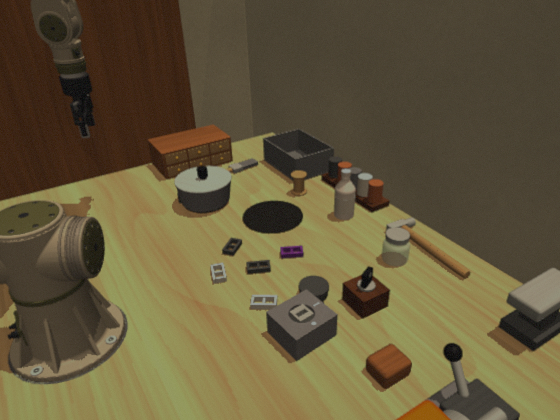

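Top view: lid knob (146,256), mat (225,212), dark buckles (251,272) and (292,267), purple (290,230), white (280,300) and (334,284), key block (377,215), switch box (380,277), tin (345,244). The side view shows the same two dark buckles at (232,246) and (258,266).

```bash
python3 - <<'E'
from h import *
im=cv2.imread("pics/top0.png")
c=im[190:310,230:410]; cv2.imwrite("pics/crop0.png",cv2.resize(c,None,fx=4,fy=4,interpolation=cv2.INTER_CUBIC))
s=cv2.imread("pics/side0.png")[230:350,220:400]; cv2.imwrite("pics/crop1.png",cv2.resize(s,None,fx=4,fy=4,interpolation=cv2.INTER_CUBIC))
hsv=cv2.cvtColor(im,cv2.COLOR_BGR2HSV)
dark=(hsv[:,:,2]<105).astype(np.uint8)
def comps(mask,x0,y0,x1,y1,mn=30):
    m=np.zeros_like(mask); m[y0:y1,x0:x1]=mask[y0:y1,x0:x1]
    cs,_=cv2.findContours(m,cv2.RETR_EXTERNAL,cv2.CHAIN_APPROX_NONE)
    return [k for k in cs if cv2.contourArea(k)>mn]
print("mat");
for k in comps(dark,185,175,265,250,500):
    (u,v),r=cv2.minEnclosingCircle(k); print(u,v,r,onz("top",u,v,.004))
print("buckles")
for k in comps(dark,235,250,305,290,60):
    r=cv2.minAreaRect(k); b=cv2.boxPoints(r); P=np.array([onz("top",*q,.012)[:2] for q in b]); print(r,P.mean(0)); e=np.diff(np.vstack([P,P[:1]]),axis=0); 
    for q in e[:2]: print(np.linalg.norm(q),np.degrees(np.arctan2(q[1],q[0])))
print("lid"); m=((hsv[:,:,1]<70)&(hsv[:,:,2]>110)).astype(np.uint8)
for k in comps(m,105,215,195,300,800):
    (u,v),r=cv2.minEnclosingCircle(k); print(u,v,r,onz("top",u,v,.084)); e=cv2.fitEllipse(cv2.convexHull(k)); print(e,onz("top",*e[0],.084))
for k in comps(dark,135,245,160,268,40):
    (u,v),r=cv2.minEnclosingCircle(k); print("knob",u,v,r,onz("top",u,v,.12))
print("key block, box dark/grey")
for k in comps(dark,355,195,400,235,200): 
    r=cv2.minAreaRect(k); print(r,onz("top",*r[0],.05))
E
```

```text
mat
224.224609375 212.3194122314453 31.417604446411133 [0.60476341 0.16894004 0.004     ]
buckles
((250.96287536621094, 272.1213073730469), (20.826486587524414, 11.890796661376953), 50.710594177246094) [0.4307484  0.09031915]
0.03378884553466617 -50.9735034919188
0.059493658020424015 -140.67637322370723
((291.6237487792969, 266.2216491699219), (11.879549980163574, 20.81459617614746), 23.96249008178711) [ 0.44680364 -0.02619318]
0.05951038812024837 -24.61410198379456
0.03408868472505118 -114.25769749004111
lid
148.06375122070312 255.8926239013672 33.724945068359375 [0.47496817 0.36580348 0.084     ]
((148.01011657714844, 256.03350830078125), (64.16426849365234, 67.26960754394531), 45.20747756958008) [0.47458921 0.36593516 0.084     ]
knob 146.0 256.5 7.159010887145996 [0.47159381 0.36192352 0.12      ]
key block, box dark/grey
((375.5, 215.5), (27.0, 29.0), 90.0) [ 0.58735005 -0.26416524  0.05      ]
```

View pics/crop0.png

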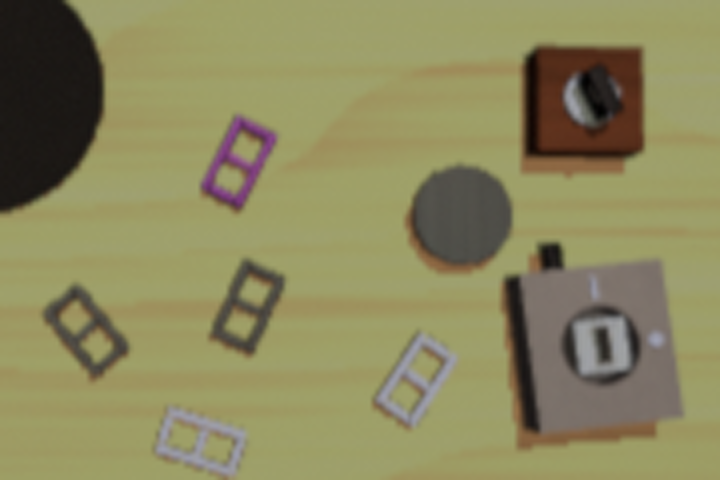

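View pics/crop1.png

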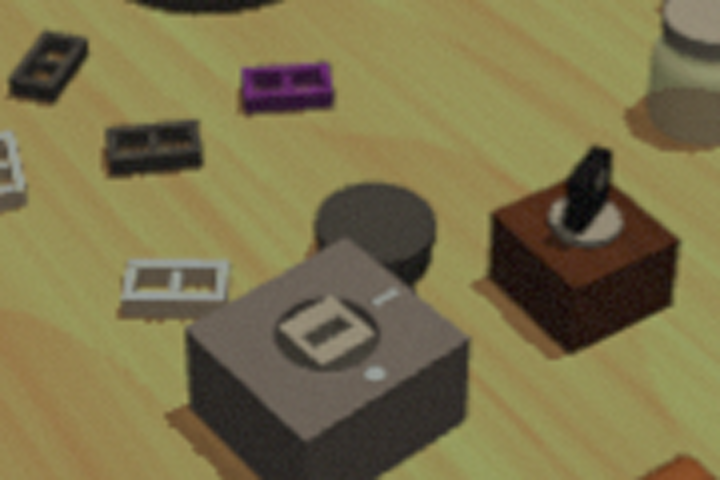

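Crops: dark buckles sit clear of the white and purple ones; the box's off bar is at crop (595,287) and the on dot at (657,340), so the slot runs nearly along world x. The measured sizes match (59.5 x 34 mm buckles). Moving above the lid knob, which is at about (0.473, 0.365).

Call:
servo_tool(
  increments=[
    {"x":-38,"y":-7.6,"z":10,"grip":0},
    {"x":-38,"y":-7.6,"z":10,"grip":0},
    {"x":-38,"y":-7.6,"z":10,"grip":0},
    {"x":-38,"y":-7.6,"z":10,"grip":0},
    {"x":-38,"y":-7.6,"z":10,"grip":0},
  ],
  grip_force=50,
)

```text
invalid input at $.increments[0]: expected keys grip, x, y, z, roll
```

Call:
servo_tool(
  increments=[
    {"x":-38,"y":-7.6,"z":10,"grip":0},
    {"x":-38,"y":-7.6,"z":10,"grip":0},
    {"x":-38,"y":-7.6,"z":10,"grip":0},
    {"grip":0},
    {"grip":0},
  ],
)

```text
invalid input at $.increments[0]: expected keys grip, x, y, z, roll
```

```bash
cat >> h.py <<'E'
def plan(x,y,z,ya=None):
    "tool-frame mm to reach world target; ya = wanted heading of the tool y axis (deg, mod 180)"
    from scipy.spatial.transform import Rotation as Ro
    s=env.get_state(); q=np.array(s["orientation"]); R=Ro.from_quat(q[[1,2,3,0]]).as_matrix()
    h=np.degrees(np.arctan2(R[1,1],R[0,1])); d=R.T@(np.array([x,y,z])-s["tcp_pos"])*1000
    roll=None if ya is None else -((ya-h+90)%180-90)
    print("t",round(s["clock"],2),"tcp",np.round(s["tcp_pos"],4),"yhead",round(h,2),"tilt",np.round(R[:2,2],4),"gap",round(s["finger_gap"],4),"F",np.round(s["wrist_force"],1),"j6",round(s["joint_pos"][5],2))
    print("shift",np.round(d,1),"roll",roll)
E
python3 - <<'E'
from h import *
im=shot("side","side1"); cv2.imwrite("pics/s1c.png",cv2.resize(im[130:230,140:290],None,fx=4,fy=4,interpolation=cv2.INTER_CUBIC))
plan(.473,.365,.091)
# knob in the side view of the first picture (arm away): column centre and top row
s0=cv2.imread("pics/side0.png"); g=cv2.cvtColor(s0,cv2.COLOR_BGR2GRAY)[160:182,190:215]
ys,xs=np.where(g<60); print("side knob",xs.min()+190,xs.max()+190,ys.min()+160,ys.max()+160,xs.mean()+190,ys.mean()+160)
print("pred",proj("side",[.473,.365,.107]))
E
```

```text
t 0.15 tcp [0.2114 0.5343 0.2306] yhead 68.41 tilt [-0.0007 -0.0012] gap 0.0853 F [-0.7  0.2 -0.5] j6 1.43
shift [-305.6  -61.   139.6] roll None
side knob 190 214 160 178 202.17801047120417 168.2931937172775
pred [201.48804341 171.53694019]
```

View pics/s1c.png

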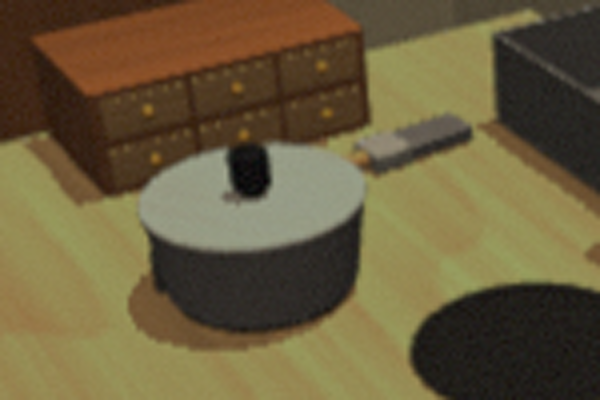

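All keys are required, so the move was refused and the arm hasn't moved. The side crop shows the knob at about px (202.5,172), within 1 px of the prediction.

Call:
servo_tool(
  increments=[
    {"x":-38,"y":-7.6,"z":10,"roll":0,"grip":0},
    {"x":-38,"y":-7.6,"z":10,"roll":0,"grip":0},
    {"x":-38,"y":-7.6,"z":10,"roll":0,"grip":0},
    {"x":-38,"y":-7.6,"z":10,"roll":0,"grip":0},
    {"x":-38,"y":-7.6,"z":10,"roll":0,"grip":0},
  ],
  grip_force=50,
)

```text
clock: 0.57
tcp_pos: [0.3752, 0.4283, 0.1806]
orientation: [-0.0, 0.187, 0.982, -0.0]
wrist_force: [0.4, 0.5, 0.7]
finger_gap: 0.0853
grip_force: 0.0
```

Call:
servo_tool(
  increments=[
    {"x":-38,"y":-7.6,"z":10,"roll":0,"grip":0},
    {"x":-38,"y":-7.6,"z":10,"roll":0,"grip":0},
    {"x":-38,"y":-7.6,"z":10,"roll":0,"grip":0},
    {"x":0,"y":0,"z":0,"roll":0,"grip":0},
    {"x":0,"y":0,"z":0,"roll":0,"grip":0},
  ],
)

```text
clock: 0.98
tcp_pos: [0.473, 0.3645, 0.1499]
orientation: [-0.001, 0.189, 0.982, -0.001]
wrist_force: [0.4, 1.2, -0.2]
finger_gap: 0.0851
grip_force: 0.0
```

```bash
python3 - <<'E'
from h import *
plan(.473,.365,.092)
E
```

```text
t 0.98 tcp [0.473  0.3645 0.1499] yhead 68.17 tilt [-0.0021 -0.001 ] gap 0.0851 F [ 0.4  1.2 -0.2] j6 0.9
shift [ 0.1  0.6 57.9] roll None
```

Batching works; next I lower, grip and lift.

Call:
servo_tool(
  increments=[
    {"x":0,"y":0,"z":30,"roll":0,"grip":0},
    {"x":0,"y":0,"z":20,"roll":0,"grip":0},
    {"x":0,"y":0,"z":8,"roll":0,"grip":0},
    {"x":0,"y":0,"z":0,"roll":0,"grip":1},
    {"x":0,"y":0,"z":0,"roll":0,"grip":1},
  ],
)

```text
clock: 1.4
tcp_pos: [0.471, 0.367, 0.0937]
orientation: [-0.0, 0.187, 0.982, -0.0]
wrist_force: [-0.5, -0.9, -0.1]
finger_gap: 0.064
grip_force: 0.0
```

Call:
servo_tool(
  increments=[
    {"x":0,"y":0,"z":0,"roll":0,"grip":1},
    {"x":0,"y":0,"z":0,"roll":0,"grip":1},
    {"x":0,"y":0,"z":0,"roll":0,"grip":1},
    {"x":0,"y":0,"z":0,"roll":0,"grip":1},
    {"x":0,"y":0,"z":0,"roll":0,"grip":1},
  ],
)

```text
clock: 1.82
tcp_pos: [0.4727, 0.3672, 0.0952]
orientation: [0.001, 0.187, 0.982, 0.001]
wrist_force: [-2.2, 1.1, 6.3]
finger_gap: 0.0303
grip_force: 49.4
```

Call:
servo_tool(
  increments=[
    {"x":0,"y":0,"z":-5,"roll":0,"grip":1},
    {"x":0,"y":0,"z":-5,"roll":0,"grip":1},
    {"x":0,"y":0,"z":-15,"roll":0,"grip":1},
    {"x":0,"y":0,"z":-15,"roll":0,"grip":1},
    {"x":0,"y":0,"z":0,"roll":0,"grip":1},
  ],
)

```text
clock: 2.23
tcp_pos: [0.4734, 0.3671, 0.1363]
orientation: [0.002, 0.187, 0.982, 0.001]
wrist_force: [0.7, 0.3, -1.7]
finger_gap: 0.0311
grip_force: 49.7
```

```bash
python3 - <<'E'
from h import *
plan(.6045,.169,.026)
im=shot("side","side2"); cv2.imwrite("pics/s2c.png",cv2.resize(im[100:240,120:320],None,fx=3,fy=3))
E
```

```text
t 2.23 tcp [0.4734 0.3671 0.1363] yhead 68.4 tilt [0.0039 0.0022] gap 0.0311 F [ 0.7  0.3 -1.7] j6 0.9
shift [-194.5 -136.3  110.4] roll None
```

View pics/s2c.png

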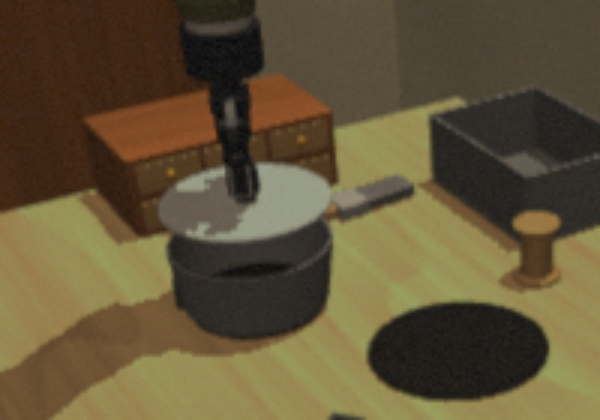

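The lid is held level, clear of the bowl at px (200,170). Carrying it to the mat.

Call:
servo_tool(
  increments=[
    {"x":-15,"y":-10,"z":0,"roll":0,"grip":1},
    {"x":-30,"y":-21,"z":0,"roll":0,"grip":1},
    {"x":-30,"y":-21,"z":0,"roll":0,"grip":1},
    {"x":-30,"y":-21,"z":0,"roll":0,"grip":1},
    {"x":-30,"y":-21,"z":0,"roll":0,"grip":1},
  ],
)

```text
clock: 2.7
tcp_pos: [0.5628, 0.2278, 0.1321]
orientation: [-0.001, 0.187, 0.982, -0.0]
wrist_force: [1.3, 0.6, -3.0]
finger_gap: 0.0305
grip_force: 49.8
```

Call:
servo_tool(
  increments=[
    {"x":-30,"y":-21,"z":10,"roll":0,"grip":1},
    {"x":-20,"y":-14,"z":20,"roll":0,"grip":1},
    {"x":-9.5,"y":-7.3,"z":25,"roll":0,"grip":1},
    {"x":0,"y":0,"z":25,"roll":0,"grip":1},
    {"x":0,"y":0,"z":10,"roll":0,"grip":1},
  ],
)

```text
clock: 3.12
tcp_pos: [0.6001, 0.1662, 0.0385]
orientation: [-0.003, 0.188, 0.982, -0.001]
wrist_force: [-1.6, 0.8, -3.0]
finger_gap: 0.0305
grip_force: 49.8
```

```bash
python3 - <<'E'
from h import *
plan(.6045,.169,.026)
E
```

```text
t 3.12 tcp [0.6001 0.1662 0.0385] yhead 68.27 tilt [-0.0067 -0.0009] gap 0.0305 F [-1.6  0.8 -3. ] j6 0.52
shift [-3.1  4.3 12.4] roll None
```

Call:
servo_tool(
  increments=[
    {"x":0,"y":0,"z":5,"roll":0,"grip":1},
    {"x":0,"y":0,"z":5,"roll":0,"grip":1},
    {"x":0,"y":0,"z":2,"roll":0,"grip":1},
    {"x":0,"y":0,"z":0,"roll":0,"grip":1},
    {"x":0,"y":0,"z":0,"roll":0,"grip":1},
  ],
)

```text
clock: 3.53
tcp_pos: [0.6033, 0.1687, 0.0326]
orientation: [0.001, 0.187, 0.982, 0.0]
wrist_force: [-0.2, -0.6, -2.3]
finger_gap: 0.0304
grip_force: 49.8
```

```bash
python3 - <<'E'
from h import *
plan(.6045,.169,.026)
E
```

```text
t 3.53 tcp [0.6033 0.1687 0.0326] yhead 68.47 tilt [0.0021 0.0004] gap 0.0304 F [-0.2 -0.6 -2.3] j6 0.52
shift [-1.   0.7  6.6] roll None
```

Call:
servo_tool(
  increments=[
    {"x":0,"y":0,"z":3,"roll":0,"grip":1},
    {"x":0,"y":0,"z":2,"roll":0,"grip":1},
    {"x":0,"y":0,"z":1,"roll":0,"grip":1},
    {"x":0,"y":0,"z":0,"roll":0,"grip":1},
    {"x":0,"y":0,"z":0,"roll":0,"grip":1},
  ],
)

```text
clock: 3.95
tcp_pos: [0.6027, 0.1682, 0.0257]
orientation: [0.0, 0.187, 0.982, 0.0]
wrist_force: [-1.0, 0.2, 1.4]
finger_gap: 0.0304
grip_force: 50.1
```

```bash
python3 - <<'E'
from h import *
plan(.6045,.169,.026)
E
```

```text
t 3.95 tcp [0.6027 0.1682 0.0257] yhead 68.42 tilt [0.0005 0.0005] gap 0.0304 F [-1.   0.2  1.4] j6 0.52
shift [-1.4  1.4 -0.3] roll None
```

Lid is resting on the mat. Release and rise.

Call:
servo_tool(
  increments=[
    {"x":0,"y":0,"z":0,"roll":0,"grip":0},
    {"x":0,"y":0,"z":0,"roll":0,"grip":0},
    {"x":0,"y":0,"z":0,"roll":0,"grip":0},
    {"x":0,"y":0,"z":0,"roll":0,"grip":0},
    {"x":0,"y":0,"z":0,"roll":0,"grip":0},
  ],
)

```text
clock: 4.37
tcp_pos: [0.6027, 0.168, 0.0253]
orientation: [0.0, 0.187, 0.982, 0.0]
wrist_force: [0.2, 0.5, -0.8]
finger_gap: 0.0852
grip_force: 0.0
```

Call:
servo_tool(
  increments=[
    {"x":0,"y":0,"z":-10,"roll":0,"grip":0},
    {"x":0,"y":0,"z":-30,"roll":0,"grip":0},
    {"x":0,"y":0,"z":-40,"roll":0,"grip":0},
    {"x":0,"y":0,"z":-40,"roll":0,"grip":0},
    {"x":0,"y":0,"z":0,"roll":0,"grip":0},
  ],
)

```text
clock: 4.78
tcp_pos: [0.6073, 0.1688, 0.1552]
orientation: [0.007, 0.187, 0.982, 0.002]
wrist_force: [0.9, 0.7, 0.9]
finger_gap: 0.0853
grip_force: 0.0
```

```bash
cat >> h.py <<'E'
def buckles(im,x0=235,y0=225,x1=350,y1=310):
    h=cv2.cvtColor(im,cv2.COLOR_BGR2HSV); m=np.zeros(im.shape[:2],np.uint8)
    q=(h[:,:,2]<105)&~((h[:,:,0]>130)&(h[:,:,1]>70)); m[y0:y1,x0:x1]=q[y0:y1,x0:x1]
    for k in cv2.findContours(m,cv2.RETR_EXTERNAL,cv2.CHAIN_APPROX_NONE)[0]:
        if cv2.contourArea(k)<60: continue
        P=np.array([onz("top",*p,.012)[:2] for p in cv2.boxPoints(cv2.minAreaRect(k))]); e=P[1]-P[0],P[2]-P[1]
        l=[np.linalg.norm(v) for v in e]; s=e[int(np.argmin(l))]
        print("buckle",np.round(P.mean(0),4),"size",np.round(l,3),"short axis",round(np.degrees(np.arctan2(s[1],s[0]))%180,1))
E
python3 - <<'E'
from h import *
im=shot("top","top1"); buckles(im)
plan(.4308,.0903,.1,129)
plan(.4468,-.0262,.1,65.7)
E
```

```text
buckle [ 0.4467 -0.0263] size [0.059 0.034] short axis 65.3
buckle [0.4355 0.0986] size [0.07  0.214] short axis 97.5
buckle [ 0.5113 -0.1699] size [0.047 0.067] short axis 89.7
t 4.83 tcp [0.6062 0.1686 0.1518] yhead 68.42 tilt [0.0108 0.0017] gap 0.0853 F [-0.4 -0.3  0.2] j6 0.52
shift [ 134.8 -137.6   49.7] roll -60.58375590372498
t 4.83 tcp [0.6062 0.1686 0.1518] yhead 68.42 tilt [0.0108 0.0017] gap 0.0853 F [-0.4 -0.3  0.2] j6 0.52
shift [  77.1 -240.    49.7] roll 2.7162440962750054
```

View pics/top1.png

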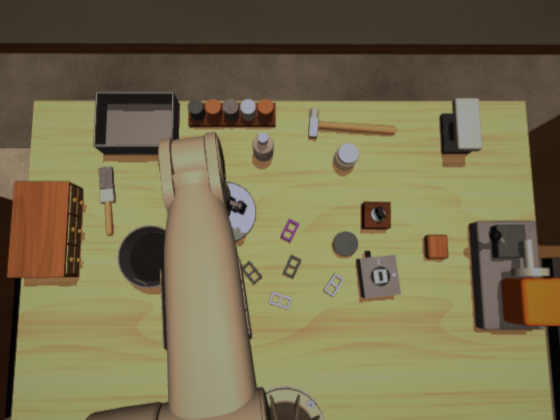

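The lid lies on the mat, the bowl is open at (149,256), and both dark buckles are where they were. Going to the right-hand buckle (0.4467, -0.0263).

Call:
servo_tool(
  increments=[
    {"x":11,"y":-34,"z":0,"roll":3,"grip":0},
    {"x":11,"y":-34,"z":0,"roll":0,"grip":0},
    {"x":12,"y":-34,"z":0,"roll":0,"grip":0},
    {"x":13,"y":-34,"z":0,"roll":0,"grip":0},
    {"x":13,"y":-34,"z":10,"roll":0,"grip":0},
  ],
)

```text
clock: 5.25
tcp_pos: [0.4782, 0.0362, 0.1362]
orientation: [0.001, 0.213, 0.977, 0.0]
wrist_force: [0.5, -1.1, 0.2]
finger_gap: 0.0853
grip_force: 0.0
```

Call:
servo_tool(
  increments=[
    {"x":15,"y":-33,"z":30,"roll":0,"grip":0},
    {"x":12,"y":-33,"z":40,"roll":0,"grip":0},
    {"x":0,"y":0,"z":20,"roll":0,"grip":0},
    {"x":0,"y":0,"z":0,"roll":0,"grip":0},
    {"x":0,"y":0,"z":0,"roll":0,"grip":0},
  ],
)

```text
clock: 5.67
tcp_pos: [0.4342, -0.0034, 0.0569]
orientation: [-0.001, 0.213, 0.977, 0.0]
wrist_force: [0.6, 0.6, 1.0]
finger_gap: 0.0857
grip_force: 0.0
```

```bash
python3 - <<'E'
from h import *
plan(.4467,-.0263,.005,65.5)
E
```

```text
t 5.67 tcp [ 0.4342 -0.0034  0.0569] yhead 65.37 tilt [-0.0022  0.0007] gap 0.0857 F [0.6 0.6 1. ] j6 0.24
shift [-21.  -15.5  51.9] roll -0.13046804593817285
```

Call:
servo_tool(
  increments=[
    {"x":-21,"y":-15.5,"z":0,"roll":0,"grip":0},
    {"x":0,"y":0,"z":20,"roll":0,"grip":0},
    {"x":0,"y":0,"z":17,"roll":0,"grip":0},
    {"x":0,"y":0,"z":0,"roll":0,"grip":0},
    {"x":0,"y":0,"z":0,"roll":0,"grip":0},
  ],
)

```text
clock: 6.08
tcp_pos: [0.4486, -0.0259, 0.0211]
orientation: [-0.0, 0.212, 0.977, 0.0]
wrist_force: [0.1, -0.0, 0.6]
finger_gap: 0.0857
grip_force: 0.0
```

```bash
python3 - <<'E'
from h import *
plan(.4467,-.0263,.005,65.5)
E
```

```text
t 6.08 tcp [ 0.4486 -0.0259  0.0211] yhead 65.48 tilt [0.     0.0002] gap 0.0857 F [ 0.1 -0.   0.6] j6 0.19
shift [ 1.6 -1.2 16.1] roll -0.022762623415516714
```

Call:
servo_tool(
  increments=[
    {"x":1,"y":-1,"z":9,"roll":0,"grip":0.4},
    {"x":0,"y":0,"z":7,"roll":0,"grip":0.5},
    {"x":0,"y":0,"z":0,"roll":0,"grip":1},
    {"x":0,"y":0,"z":0,"roll":0,"grip":1},
    {"x":0,"y":0,"z":0,"roll":0,"grip":1},
  ],
)

```text
clock: 6.5
tcp_pos: [0.4468, -0.0267, 0.0049]
orientation: [0.0, 0.213, 0.977, 0.0]
wrist_force: [0.6, 0.1, -0.5]
finger_gap: 0.0328
grip_force: 49.7
```

Call:
servo_tool(
  increments=[
    {"x":0,"y":0,"z":0,"roll":0,"grip":1},
    {"x":0,"y":0,"z":0,"roll":0,"grip":1},
    {"x":0,"y":0,"z":0,"roll":0,"grip":1},
    {"x":0,"y":0,"z":-20,"roll":0,"grip":1},
    {"x":0,"y":0,"z":-20,"roll":0,"grip":1},
  ],
)

```text
clock: 6.92
tcp_pos: [0.4449, -0.0265, 0.0438]
orientation: [-0.002, 0.213, 0.977, 0.0]
wrist_force: [1.0, -0.1, -0.9]
finger_gap: 0.0325
grip_force: 49.9
```

```bash
python3 - <<'E'
from h import *
plan(.473,.345,.14)
im=cv2.imread("pics/top0.png")
E
```

```text
t 6.92 tcp [ 0.4449 -0.0265  0.0438] yhead 65.4 tilt [-0.0035  0.0009] gap 0.0325 F [ 1.  -0.1 -0.9] j6 0.19
shift [129.4 349.4 -95.9] roll None
```

Call:
servo_tool(
  increments=[
    {"x":6,"y":16,"z":-35,"roll":0,"grip":1},
    {"x":10,"y":28,"z":-30,"roll":0,"grip":1},
    {"x":14,"y":37,"z":-10,"roll":0,"grip":1},
    {"x":14,"y":38,"z":-10,"roll":0,"grip":1},
    {"x":14,"y":38,"z":-10,"roll":0,"grip":1},
  ],
)

```text
clock: 7.33
tcp_pos: [0.4592, 0.141, 0.1401]
orientation: [0.001, 0.214, 0.977, 0.0]
wrist_force: [0.5, -0.0, -0.9]
finger_gap: 0.0332
grip_force: 50.1
```

Call:
servo_tool(
  increments=[
    {"x":14,"y":38,"z":0,"roll":0,"grip":1},
    {"x":14,"y":38,"z":0,"roll":0,"grip":1},
    {"x":14,"y":38,"z":0,"roll":0,"grip":1},
    {"x":14,"y":38,"z":0,"roll":0,"grip":1},
    {"x":14,"y":38,"z":0,"roll":0,"grip":1},
  ],
)

```text
clock: 7.75
tcp_pos: [0.474, 0.3435, 0.1388]
orientation: [-0.0, 0.213, 0.977, -0.0]
wrist_force: [1.2, 0.2, -1.3]
finger_gap: 0.0326
grip_force: 50.1
```

Call:
servo_tool(
  increments=[
    {"x":0,"y":0,"z":0,"roll":0,"grip":1},
    {"x":0,"y":0,"z":0,"roll":0,"grip":1},
    {"x":0,"y":0,"z":0,"roll":0,"grip":1},
    {"x":0,"y":0,"z":0,"roll":0,"grip":1},
    {"x":0,"y":0,"z":0,"roll":0,"grip":1},
  ],
)

```text
clock: 8.17
tcp_pos: [0.4745, 0.3401, 0.139]
orientation: [-0.0, 0.214, 0.977, -0.0]
wrist_force: [-0.2, -0.7, -0.9]
finger_gap: 0.0324
grip_force: 50.2
```

```bash
python3 - <<'E'
from h import *
plan(.474,.35,.035)
im=shot("top","top2")
buckles(im)
h=cv2.cvtColor(cv2.imread("pics/top1.png"),cv2.COLOR_BGR2HSV); m=np.zeros(h.shape[:2],np.uint8); m[218:295,112:185]=((h[:,:,2]<90)|(h[:,:,1]<60))[218:295,112:185]
k=max(cv2.findContours(m,0,1)[0],key=cv2.contourArea); k=k[k[:,0,0]<170]; e=cv2.fitEllipse(k); print(e,onz("top",*e[0],.079))
E
```

```text
t 8.17 tcp [0.4745 0.3401 0.139 ] yhead 65.31 tilt [-0.0004 -0.0003] gap 0.0324 F [-0.2 -0.7 -0.9] j6 0.92
shift [  4.5   8.9 104. ] roll None
buckle [0.4308 0.0902] size [0.033 0.059] short axis 128.4
buckle [ 0.5113 -0.1699] size [0.047 0.067] short axis 89.7
((143.89041137695312, 257.751953125), (48.903526306152344, 69.93681335449219), 175.88604736328125) [0.47025745 0.3781768  0.079     ]
```

Call:
servo_tool(
  increments=[
    {"x":4.5,"y":9,"z":20,"roll":0,"grip":1},
    {"x":0,"y":0,"z":30,"roll":0,"grip":1},
    {"x":0,"y":0,"z":30,"roll":0,"grip":1},
    {"x":0,"y":0,"z":22,"roll":0,"grip":1},
    {"x":0,"y":0,"z":0,"roll":0,"grip":1},
  ],
)

```text
clock: 8.63
tcp_pos: [0.471, 0.3486, 0.0325]
orientation: [-0.003, 0.214, 0.977, -0.003]
wrist_force: [-1.0, -1.3, -1.7]
finger_gap: 0.0323
grip_force: 50.2
```

Call:
servo_tool(
  increments=[
    {"x":0,"y":0,"z":0,"roll":0,"grip":0.35},
    {"x":0,"y":0,"z":0,"roll":0,"grip":0.35},
    {"x":0,"y":0,"z":0,"roll":0,"grip":0.35},
    {"x":0,"y":0,"z":0,"roll":0,"grip":0.35},
    {"x":0,"y":0,"z":-20,"roll":0,"grip":0.35},
  ],
)

```text
clock: 9.05
tcp_pos: [0.4727, 0.3506, 0.0554]
orientation: [-0.001, 0.213, 0.977, -0.001]
wrist_force: [-0.8, 0.7, -0.5]
finger_gap: 0.0553
grip_force: 0.0
```

Call:
servo_tool(
  increments=[
    {"x":0,"y":0,"z":-30,"roll":0,"grip":0},
    {"x":0,"y":0,"z":-40,"roll":0,"grip":0},
    {"x":0,"y":0,"z":-20,"roll":0,"grip":0},
    {"x":0,"y":0,"z":0,"roll":0,"grip":0},
    {"x":0,"y":0,"z":0,"roll":0,"grip":0},
  ],
)

```text
clock: 9.47
tcp_pos: [0.4757, 0.3525, 0.1501]
orientation: [0.002, 0.213, 0.977, 0.002]
wrist_force: [0.3, -0.0, -0.7]
finger_gap: 0.0857
grip_force: 0.0
```

```bash
python3 - <<'E'
from h import *
plan(.4308,.0902,.06,128.6)
E
```

```text
t 9.47 tcp [0.4757 0.3525 0.1501] yhead 65.42 tilt [0.0054 0.003 ] gap 0.0857 F [ 0.3 -0.  -0.7] j6 0.93
shift [ -67.9 -257.7   89.1] roll -63.182727369587894
```

Call:
servo_tool(
  increments=[
    {"x":-9.7,"y":-36.8,"z":0,"roll":0,"grip":0},
    {"x":-9.7,"y":-36.8,"z":0,"roll":0,"grip":0},
    {"x":-9.7,"y":-36.8,"z":0,"roll":0,"grip":0},
    {"x":-9.7,"y":-36.8,"z":0,"roll":0,"grip":0},
    {"x":-9.7,"y":-36.8,"z":0,"roll":0,"grip":0},
  ],
)

```text
clock: 9.88
tcp_pos: [0.4401, 0.1626, 0.146]
orientation: [-0.001, 0.212, 0.977, -0.0]
wrist_force: [0.4, -0.9, 0.2]
finger_gap: 0.0853
grip_force: 0.0
```

Call:
servo_tool(
  increments=[
    {"x":-9.7,"y":-36.8,"z":20,"roll":0,"grip":0},
    {"x":-9.7,"y":-36.8,"z":20,"roll":0,"grip":0},
    {"x":0,"y":0,"z":20,"roll":-7,"grip":0},
    {"x":0,"y":0,"z":20,"roll":-7,"grip":0},
    {"x":0,"y":0,"z":0,"roll":-7,"grip":0},
  ],
)

```text
clock: 10.3
tcp_pos: [0.4253, 0.0902, 0.0643]
orientation: [-0.003, 0.03, 1.0, -0.0]
wrist_force: [0.2, 0.6, -0.7]
finger_gap: 0.0855
grip_force: 0.0
```

Call:
servo_tool(
  increments=[
    {"x":0,"y":0,"z":0,"roll":-7,"grip":0},
    {"x":0,"y":0,"z":0,"roll":-7,"grip":0},
    {"x":0,"y":0,"z":0,"roll":-7,"grip":0},
    {"x":0,"y":0,"z":0,"roll":-7,"grip":0},
    {"x":0,"y":0,"z":0,"roll":-7,"grip":0},
  ],
)

```text
clock: 10.72
tcp_pos: [0.4281, 0.0913, 0.0674]
orientation: [-0.001, -0.274, 0.962, 0.0]
wrist_force: [-0.0, -0.9, 0.2]
finger_gap: 0.0854
grip_force: 0.0
```

Call:
servo_tool(
  increments=[
    {"x":0,"y":0,"z":0,"roll":-7,"grip":0},
    {"x":0,"y":0,"z":0,"roll":0,"grip":0},
    {"x":0,"y":0,"z":0,"roll":0,"grip":0},
    {"x":0,"y":0,"z":0,"roll":0,"grip":0},
    {"x":0,"y":0,"z":0,"roll":0,"grip":0},
  ],
)

```text
clock: 11.13
tcp_pos: [0.4288, 0.0914, 0.068]
orientation: [-0.0, -0.328, 0.945, 0.0]
wrist_force: [-0.3, 0.5, -0.5]
finger_gap: 0.0855
grip_force: 0.0
```

```bash
python3 - <<'E'
from h import *
plan(.4308,.0902,.005,128.6)
im=shot("side","side3"); cv2.imwrite("pics/s3c.png",cv2.resize(im[130:330,140:360],None,fx=3,fy=3))
E
```

```text
t 11.13 tcp [0.4288 0.0914 0.068 ] yhead 128.29 tilt [-0.0004  0.0001] gap 0.0855 F [-0.3  0.5 -0.5] j6 -0.64
shift [-0.9 -2.2 63. ] roll -0.3077004736156823
```

View pics/s3c.png

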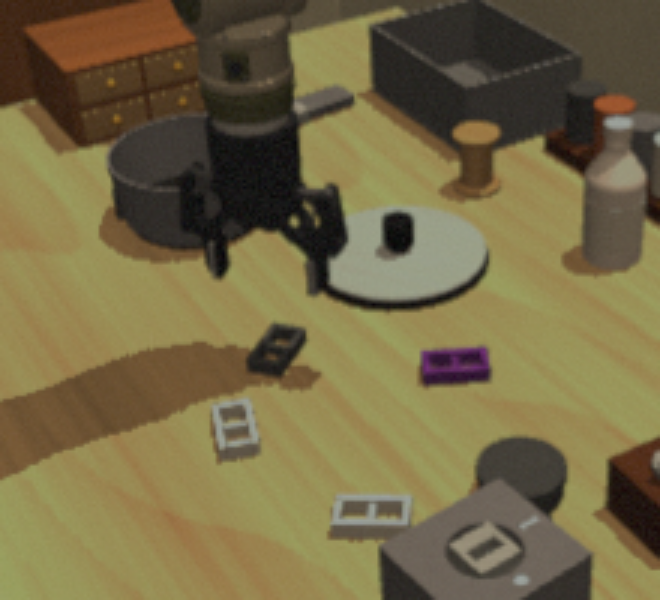

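The lid is centred on the mat, and the remaining buckle lies below the gripper at crop (275,348). Grasping it.

Call:
servo_tool(
  increments=[
    {"x":-1,"y":-2,"z":30,"roll":0,"grip":0},
    {"x":0,"y":0,"z":20,"roll":0,"grip":0.3},
    {"x":0,"y":0,"z":12,"roll":0,"grip":0.4},
    {"x":0,"y":0,"z":0,"roll":0,"grip":0.4},
    {"x":0,"y":0,"z":0,"roll":0,"grip":0.4},
  ],
)

```text
clock: 11.6
tcp_pos: [0.4304, 0.0905, 0.0058]
orientation: [-0.001, -0.329, 0.944, 0.0]
wrist_force: [0.4, 0.9, 0.5]
finger_gap: 0.0513
grip_force: 0.0
```

Call:
servo_tool(
  increments=[
    {"x":0,"y":0,"z":0,"roll":0,"grip":1},
    {"x":0,"y":0,"z":0,"roll":0,"grip":1},
    {"x":0,"y":0,"z":0,"roll":0,"grip":1},
    {"x":0,"y":0,"z":0,"roll":0,"grip":1},
    {"x":0,"y":0,"z":0,"roll":0,"grip":1},
  ],
)

```text
clock: 12.02
tcp_pos: [0.4322, 0.0905, 0.0074]
orientation: [0.001, -0.329, 0.944, -0.0]
wrist_force: [-0.6, 0.3, 6.5]
finger_gap: 0.0325
grip_force: 50.4
```

Call:
servo_tool(
  increments=[
    {"x":0,"y":0,"z":-20,"roll":0,"grip":1},
    {"x":0,"y":0,"z":-35,"roll":0,"grip":1},
    {"x":0,"y":0,"z":-40,"roll":0,"grip":1},
    {"x":0,"y":0,"z":-40,"roll":0,"grip":1},
    {"x":0,"y":0,"z":0,"roll":0,"grip":1},
  ],
)

```text
clock: 12.43
tcp_pos: [0.4357, 0.0906, 0.1488]
orientation: [0.006, -0.329, 0.944, -0.002]
wrist_force: [1.0, -0.5, -1.0]
finger_gap: 0.0324
grip_force: 50.2
```

```bash
python3 - <<'E'
from h import *
plan(.474,.375,.14)
E
```

```text
t 12.43 tcp [0.4357 0.0906 0.1488] yhead 128.41 tilt [0.0124 0.0004] gap 0.0324 F [ 1.  -0.5 -1. ] j6 -0.65
shift [-206.6  199.1    9.4] roll None
```

Call:
servo_tool(
  increments=[
    {"x":-26,"y":25,"z":0,"roll":0,"grip":1},
    {"x":-26,"y":25,"z":0,"roll":0,"grip":1},
    {"x":-26,"y":25,"z":0,"roll":0,"grip":1},
    {"x":-26,"y":25,"z":0,"roll":0,"grip":1},
    {"x":-26,"y":25,"z":0,"roll":0,"grip":1},
  ],
)

```text
clock: 12.85
tcp_pos: [0.4554, 0.2708, 0.1416]
orientation: [0.0, -0.329, 0.944, -0.0]
wrist_force: [0.6, -0.2, -1.4]
finger_gap: 0.0324
grip_force: 50.1
```

Call:
servo_tool(
  increments=[
    {"x":-26,"y":25,"z":0,"roll":0,"grip":1},
    {"x":-26,"y":25,"z":0,"roll":0,"grip":1},
    {"x":-25,"y":25,"z":0,"roll":0,"grip":1},
    {"x":0,"y":0,"z":0,"roll":0,"grip":1},
    {"x":0,"y":0,"z":0,"roll":0,"grip":1},
  ],
)

```text
clock: 13.27
tcp_pos: [0.4687, 0.3774, 0.1407]
orientation: [-0.0, -0.33, 0.944, -0.0]
wrist_force: [-0.1, 0.5, -1.1]
finger_gap: 0.0325
grip_force: 50.2
```

```bash
python3 - <<'E'
from h import *
plan(.474,.378,.048)
E
```

```text
t 13.27 tcp [0.4687 0.3774 0.1407] yhead 128.58 tilt [-0.0001 -0.0003] gap 0.0325 F [-0.1  0.5 -1.1] j6 -0.13
shift [-4.6 -2.8 92.7] roll None
```

Call:
servo_tool(
  increments=[
    {"x":-4.5,"y":-3,"z":20,"roll":0,"grip":1},
    {"x":0,"y":0,"z":30,"roll":0,"grip":1},
    {"x":0,"y":0,"z":25,"roll":0,"grip":1},
    {"x":0,"y":0,"z":15,"roll":0,"grip":1},
    {"x":0,"y":0,"z":0,"roll":0,"grip":1},
  ],
)

```text
clock: 13.68
tcp_pos: [0.4716, 0.3731, 0.0474]
orientation: [-0.004, -0.328, 0.945, -0.001]
wrist_force: [-0.1, -0.2, -1.7]
finger_gap: 0.0324
grip_force: 50.2
```

Call:
servo_tool(
  increments=[
    {"x":0,"y":0,"z":0,"roll":0,"grip":0.35},
    {"x":0,"y":0,"z":0,"roll":0,"grip":0.35},
    {"x":0,"y":0,"z":0,"roll":0,"grip":0.35},
    {"x":0,"y":0,"z":0,"roll":0,"grip":0.35},
    {"x":0,"y":0,"z":-20,"roll":0,"grip":0.35},
  ],
)

```text
clock: 14.1
tcp_pos: [0.4728, 0.3751, 0.0693]
orientation: [-0.002, -0.329, 0.944, -0.0]
wrist_force: [-0.2, -0.4, 0.1]
finger_gap: 0.0555
grip_force: 0.0
```

Call:
servo_tool(
  increments=[
    {"x":0,"y":0,"z":-40,"roll":0,"grip":0},
    {"x":0,"y":0,"z":-40,"roll":0,"grip":0},
    {"x":0,"y":0,"z":-10,"roll":0,"grip":0},
    {"x":0,"y":0,"z":0,"roll":0,"grip":0},
    {"x":0,"y":0,"z":0,"roll":0,"grip":0},
  ],
)

```text
clock: 14.52
tcp_pos: [0.4752, 0.3768, 0.1629]
orientation: [0.002, -0.329, 0.944, 0.0]
wrist_force: [0.1, 0.4, -0.6]
finger_gap: 0.0851
grip_force: 0.0
```

```bash
python3 - <<'E'
from h import *
plan(.6027,.1682,.09,68.4)
E
```

```text
t 14.52 tcp [0.4752 0.3768 0.1629] yhead 128.42 tilt [0.0032 0.002 ] gap 0.0851 F [ 0.1  0.4 -0.6] j6 -0.13
shift [  30.  -242.6   72.9] roll 60.01762983753676
```

Call:
servo_tool(
  increments=[
    {"x":4.3,"y":-34.7,"z":0,"roll":0,"grip":0},
    {"x":4.3,"y":-34.7,"z":0,"roll":0,"grip":0},
    {"x":4.3,"y":-34.7,"z":0,"roll":0,"grip":0},
    {"x":4.3,"y":-34.7,"z":0,"roll":0,"grip":0},
    {"x":4.3,"y":-34.7,"z":0,"roll":0,"grip":0},
  ],
)

```text
clock: 14.93
tcp_pos: [0.5648, 0.2253, 0.1593]
orientation: [-0.002, -0.329, 0.944, 0.0]
wrist_force: [-0.1, 0.0, -0.8]
finger_gap: 0.0852
grip_force: 0.0
```

Call:
servo_tool(
  increments=[
    {"x":4.3,"y":-34.7,"z":0,"roll":0,"grip":0},
    {"x":4.3,"y":-34.7,"z":20,"roll":0,"grip":0},
    {"x":0,"y":0,"z":25,"roll":7,"grip":0},
    {"x":0,"y":0,"z":20,"roll":7,"grip":0},
    {"x":0,"y":0,"z":0,"roll":7,"grip":0},
  ],
)

```text
clock: 15.35
tcp_pos: [0.5977, 0.1653, 0.0892]
orientation: [-0.005, -0.147, 0.989, 0.0]
wrist_force: [-0.4, -0.2, -0.6]
finger_gap: 0.0853
grip_force: 0.0
```

Call:
servo_tool(
  increments=[
    {"x":0,"y":0,"z":0,"roll":7,"grip":0},
    {"x":0,"y":0,"z":0,"roll":7,"grip":0},
    {"x":0,"y":0,"z":0,"roll":7,"grip":0},
    {"x":0,"y":0,"z":0,"roll":7,"grip":0},
    {"x":0,"y":0,"z":0,"roll":7,"grip":0},
  ],
)

```text
clock: 15.77
tcp_pos: [0.6003, 0.1669, 0.094]
orientation: [-0.002, 0.156, 0.988, -0.001]
wrist_force: [0.5, -0.1, -0.0]
finger_gap: 0.0851
grip_force: 0.0
```

Call:
servo_tool(
  increments=[
    {"x":0,"y":0,"z":0,"roll":4,"grip":0},
    {"x":0,"y":0,"z":0,"roll":0,"grip":0},
    {"x":0,"y":0,"z":0,"roll":0,"grip":0},
    {"x":0,"y":0,"z":0,"roll":0,"grip":0},
    {"x":0,"y":0,"z":0,"roll":0,"grip":0},
  ],
)

```text
clock: 16.18
tcp_pos: [0.6013, 0.1671, 0.0956]
orientation: [-0.0, 0.187, 0.982, -0.0]
wrist_force: [-0.0, 0.1, 0.2]
finger_gap: 0.0853
grip_force: 0.0
```

```bash
python3 - <<'E'
from h import *
plan(.6027,.1682,.0265,68.4)
im=shot("top","top3"); buckles(im)
cv2.imwrite("pics/t3c.png",cv2.resize(im[190:310,90:310],None,fx=3.5,fy=3.5,interpolation=cv2.INTER_CUBIC))
E
```

```text
t 16.18 tcp [0.6013 0.1671 0.0956] yhead 68.49 tilt [-0.001  -0.0001] gap 0.0853 F [-0.   0.1  0.2] j6 0.52
shift [-0.9  1.5 69.1] roll 0.08638217310196694
buckle [ 0.5113 -0.1699] size [0.047 0.067] short axis 89.7
buckle [0.4382 0.1159] size [0.04  0.221] short axis 89.7
```

View pics/t3c.png

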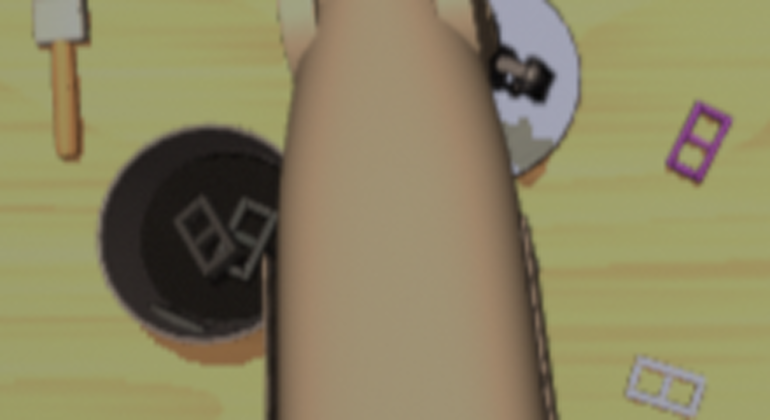

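Both buckles are in the bowl (crop (205,235) and (250,235)) and no dark ones are left. Picking up the lid.

Call:
servo_tool(
  increments=[
    {"x":-1,"y":1.5,"z":30,"roll":0,"grip":0},
    {"x":0,"y":0,"z":25,"roll":0,"grip":0},
    {"x":0,"y":0,"z":12,"roll":0,"grip":0},
    {"x":0,"y":0,"z":0,"roll":0,"grip":0},
    {"x":0,"y":0,"z":0,"roll":0,"grip":0},
  ],
)

```text
clock: 16.65
tcp_pos: [0.6026, 0.1681, 0.0287]
orientation: [-0.001, 0.187, 0.982, -0.0]
wrist_force: [-0.1, -0.9, 0.3]
finger_gap: 0.0856
grip_force: 0.0
```

Call:
servo_tool(
  increments=[
    {"x":0,"y":0,"z":0,"roll":0,"grip":1},
    {"x":0,"y":0,"z":0,"roll":0,"grip":1},
    {"x":0,"y":0,"z":0,"roll":0,"grip":1},
    {"x":0,"y":0,"z":0,"roll":0,"grip":1},
    {"x":0,"y":0,"z":0,"roll":0,"grip":1},
  ],
)

```text
clock: 17.07
tcp_pos: [0.604, 0.1682, 0.0305]
orientation: [0.001, 0.187, 0.982, 0.0]
wrist_force: [-0.2, 0.7, 0.6]
finger_gap: 0.0303
grip_force: 49.7
```

Call:
servo_tool(
  increments=[
    {"x":0,"y":0,"z":0,"roll":0,"grip":1},
    {"x":0,"y":0,"z":0,"roll":0,"grip":1},
    {"x":0,"y":0,"z":0,"roll":0,"grip":1},
    {"x":0,"y":0,"z":0,"roll":0,"grip":1},
    {"x":0,"y":0,"z":0,"roll":0,"grip":1},
  ],
)

```text
clock: 17.48
tcp_pos: [0.6041, 0.1682, 0.0305]
orientation: [0.001, 0.187, 0.982, 0.0]
wrist_force: [-0.9, -0.5, 6.0]
finger_gap: 0.0305
grip_force: 49.8
```

Call:
servo_tool(
  increments=[
    {"x":0,"y":0,"z":-10,"roll":0,"grip":1},
    {"x":0,"y":0,"z":-30,"roll":0,"grip":1},
    {"x":0,"y":0,"z":-35,"roll":0,"grip":1},
    {"x":0,"y":0,"z":-35,"roll":0,"grip":1},
    {"x":0,"y":0,"z":0,"roll":0,"grip":1},
  ],
)

```text
clock: 17.9
tcp_pos: [0.607, 0.1689, 0.1473]
orientation: [0.005, 0.187, 0.982, 0.002]
wrist_force: [1.4, 0.0, -1.2]
finger_gap: 0.0306
grip_force: 50.1
```

```bash
python3 - <<'E'
from h import *
plan(.473,.367,.14,68.4)
E
```

```text
t 17.9 tcp [0.607  0.1689 0.1473] yhead 68.42 tilt [0.0112 0.0019] gap 0.0306 F [ 1.4  0.  -1.2] j6 0.52
shift [197.6 134.9   6.2] roll 0.022294511615214674
```

Call:
servo_tool(
  increments=[
    {"x":15,"y":10,"z":0,"roll":0,"grip":1},
    {"x":30,"y":20.6,"z":0,"roll":0,"grip":1},
    {"x":30,"y":20.6,"z":0,"roll":0,"grip":1},
    {"x":30,"y":20.6,"z":0,"roll":0,"grip":1},
    {"x":30,"y":20.6,"z":0,"roll":0,"grip":1},
  ],
)

```text
clock: 18.32
tcp_pos: [0.5102, 0.3046, 0.1389]
orientation: [-0.001, 0.188, 0.982, -0.0]
wrist_force: [0.0, 0.2, -2.5]
finger_gap: 0.0301
grip_force: 50.0
```

Call:
servo_tool(
  increments=[
    {"x":30,"y":20.6,"z":0,"roll":0,"grip":1},
    {"x":20,"y":14,"z":0,"roll":0,"grip":1},
    {"x":12,"y":8,"z":0,"roll":0,"grip":1},
    {"x":0,"y":0,"z":0,"roll":0,"grip":1},
    {"x":0,"y":0,"z":0,"roll":0,"grip":1},
  ],
)

```text
clock: 18.73
tcp_pos: [0.4693, 0.3663, 0.139]
orientation: [0.0, 0.187, 0.982, -0.0]
wrist_force: [0.7, 0.2, -2.2]
finger_gap: 0.0302
grip_force: 50.0
```

```bash
python3 - <<'E'
from h import *
plan(.474,.367,.1,68.4)
E
```

```text
t 18.73 tcp [0.4693 0.3663 0.139 ] yhead 68.49 tilt [-0.0001 -0.0008] gap 0.0302 F [ 0.7  0.2 -2.2] j6 0.9
shift [-4.1  2.4 39. ] roll 0.09475353244803841
```

Call:
servo_tool(
  increments=[
    {"x":-4,"y":2.5,"z":10,"roll":0,"grip":1},
    {"x":0,"y":0,"z":12,"roll":0,"grip":1},
    {"x":0,"y":0,"z":6,"roll":0,"grip":1},
    {"x":0,"y":0,"z":0,"roll":0,"grip":1},
    {"x":0,"y":0,"z":0,"roll":0,"grip":1},
  ],
)

```text
clock: 19.15
tcp_pos: [0.4746, 0.3659, 0.1104]
orientation: [-0.001, 0.188, 0.982, -0.001]
wrist_force: [0.2, 0.2, -1.9]
finger_gap: 0.0303
grip_force: 50.0
```

Call:
servo_tool(
  increments=[
    {"x":0,"y":0,"z":3,"roll":0,"grip":1},
    {"x":0,"y":0,"z":3,"roll":0,"grip":1},
    {"x":0,"y":0,"z":3,"roll":0,"grip":1},
    {"x":0,"y":0,"z":0,"roll":0,"grip":1},
    {"x":0,"y":0,"z":0,"roll":0,"grip":1},
  ],
)

```text
clock: 19.57
tcp_pos: [0.4742, 0.3671, 0.1022]
orientation: [-0.0, 0.187, 0.982, -0.0]
wrist_force: [0.1, -0.3, -2.9]
finger_gap: 0.0302
grip_force: 50.0
```

```bash
python3 - <<'E'
from h import *
plan(.474,.367,.0995,68.4)
E
```

```text
t 19.57 tcp [0.4742 0.3671 0.1022] yhead 68.42 tilt [-0.0002 -0.    ] gap 0.0302 F [ 0.1 -0.3 -2.9] j6 0.9
shift [ 0.2 -0.1  2.7] roll 0.018937127987513236
```

Still hanging free 2.7 mm above its seat; lowering the rest of the way.

Call:
servo_tool(
  increments=[
    {"x":0,"y":0,"z":1.5,"roll":0,"grip":1},
    {"x":0,"y":0,"z":1.5,"roll":0,"grip":1},
    {"x":0,"y":0,"z":0.5,"roll":0,"grip":1},
    {"x":0,"y":0,"z":0,"roll":0,"grip":1},
    {"x":0,"y":0,"z":0,"roll":0,"grip":1},
  ],
)

```text
clock: 19.98
tcp_pos: [0.4746, 0.3673, 0.1]
orientation: [0.001, 0.187, 0.982, 0.0]
wrist_force: [-1.5, -1.2, 5.6]
finger_gap: 0.0306
grip_force: 50.7
```

```bash
python3 - <<'E'
from h import *
plan(.474,.367,.0995,68.4)
E
```

```text
t 19.98 tcp [0.4746 0.3673 0.1   ] yhead 68.42 tilt [0.0012 0.0008] gap 0.0306 F [-1.5 -1.2  5.6] j6 0.9
shift [ 0.4 -0.5  0.5] roll 0.0229563163057378
```

Call:
servo_tool(
  increments=[
    {"x":0,"y":0,"z":0,"roll":0,"grip":0},
    {"x":0,"y":0,"z":0,"roll":0,"grip":0},
    {"x":0,"y":0,"z":0,"roll":0,"grip":0},
    {"x":0,"y":0,"z":0,"roll":0,"grip":0},
    {"x":0,"y":0,"z":0,"roll":0,"grip":0},
  ],
)

```text
clock: 20.4
tcp_pos: [0.4744, 0.3671, 0.0986]
orientation: [0.0, 0.187, 0.982, 0.0]
wrist_force: [0.8, -0.3, 0.2]
finger_gap: 0.0854
grip_force: 0.0
```

Call:
servo_tool(
  increments=[
    {"x":0,"y":0,"z":-20,"roll":0,"grip":0},
    {"x":0,"y":0,"z":-40,"roll":0,"grip":0},
    {"x":0,"y":0,"z":-40,"roll":0,"grip":0},
    {"x":0,"y":0,"z":0,"roll":0,"grip":0},
    {"x":0,"y":0,"z":0,"roll":0,"grip":0},
  ],
)

```text
clock: 20.82
tcp_pos: [0.4762, 0.3681, 0.2019]
orientation: [0.002, 0.187, 0.982, 0.002]
wrist_force: [-0.1, 1.0, -0.9]
finger_gap: 0.0851
grip_force: 0.0
```

```bash
python3 - <<'E'
from h import *
ims={n:[env.read_camera(n)[:,:,::-1].astype(np.float32) for _ in range(4)] for n in("top","side")}
for n in ims: cv2.imwrite(f"pics/{n}4.png",np.mean(ims[n],0).astype(np.uint8))
t=cv2.imread("pics/top4.png"); s=cv2.imread("pics/side4.png")
a=cv2.resize(t[195:305,350:410],(330,600),interpolation=cv2.INTER_CUBIC)   # 5.5x
b=cv2.resize(s[260:350,260:395],(450,300),interpolation=cv2.INTER_CUBIC)
c=np.zeros((600,790,3),np.uint8); c[:,:330]=a; c[:300,335:785]=b
c[300:,335:785]=cv2.resize(s[130:230,140:290],(450,300)); cv2.imwrite("pics/c4.png",c)
plan(.587,-.264,.2)
E
```

```text
t 21.22 tcp [0.4739 0.3668 0.1975] yhead 68.41 tilt [-0.0018 -0.0009] gap 0.0856 F [-0.3  0.1  0.2] j6 0.9
shift [-337.3 -544.9   -2.1] roll None
```

View pics/c4.png

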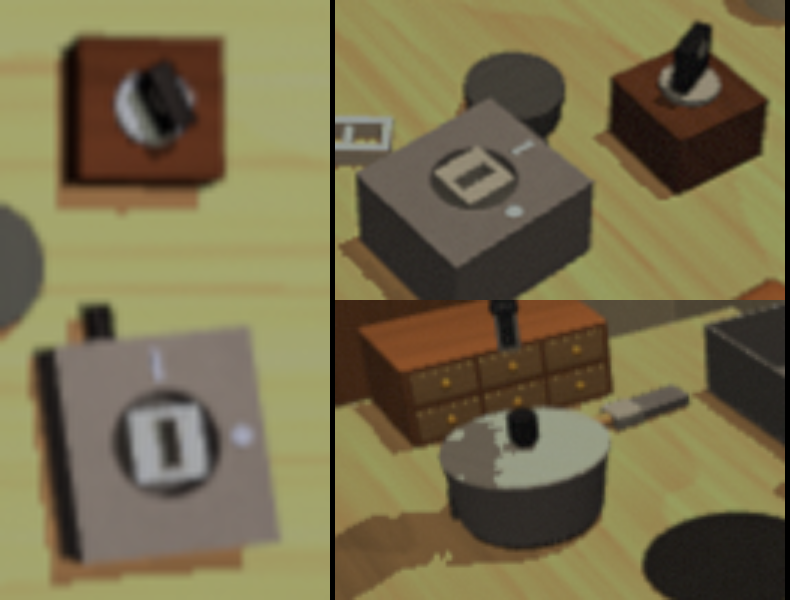

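The lid is seated flat on the bowl. In the top crop the key's collar is at (155,107) with its bow running down-right, and the slot at (170,443) is nearly vertical. Measuring both more closely from the averaged pictures.

```bash
cat >> h.py <<'E'
def rect(n,mask,x0,y0,x1,y1,z,lab,S=6,mn=20):
    "largest blob in the window of a mask function over the enlarged picture -> centre, sides, long-axis heading on plane z"
    im=cv2.resize(n[1][y0:y1,x0:x1],None,fx=S,fy=S,interpolation=cv2.INTER_CUBIC); h=cv2.cvtColor(im,cv2.COLOR_BGR2HSV).astype(int)
    k=max(cv2.findContours(mask(h).astype(np.uint8),0,1)[0],key=cv2.contourArea)
    b=(cv2.boxPoints(cv2.minAreaRect(k))+.5)/S-.5+[x0,y0]; P=np.array([onz(n[0],*p,z)[:2] for p in b]); e=[P[1]-P[0],P[2]-P[1]]; l=[np.linalg.norm(v) for v in e]; v=e[int(np.argmax(l))]
    print(lab,"px",np.round(b.mean(0),1),"xy",np.round(P.mean(0),4),"sides",np.round(l,4),"heading",round(np.degrees(np.arctan2(v[1],v[0]))%180,1)); return P.mean(0)
E
python3 - <<'E'
from h import *
T=("top",cv2.imread("pics/top4.png")); S=("side",cv2.imread("pics/side4.png"))
rect(T,lambda h:(h[:,:,2]>140)&(h[:,:,1]<60),370,266,392,288,.062,"rotor top")
rect(S,lambda h:(h[:,:,2]>125)&(h[:,:,1]<100),288,302,316,325,.062,"rotor side")
rect(T,lambda h:(h[:,:,2]<110),375,268,388,284,.062,"slot top")
rect(S,lambda h:(h[:,:,2]<105),295,307,308,320,.062,"slot side")
rect(T,lambda h:(h[:,:,2]>150)&(h[:,:,1]<60),374,256,384,266,.06,"bar")
rect(T,lambda h:(h[:,:,2]>150)&(h[:,:,1]<60),389,269,400,280,.06,"dot")
rect(T,lambda h:(h[:,:,1]>115)&((h[:,:,0]<12)|(h[:,:,0]>170)),360,198,394,232,.05,"block")
rect(T,lambda h:(h[:,:,2]<85)&(h[:,:,1]<100),371,204,389,222,.075,"bow top")
rect(T,lambda h:(h[:,:,1]<90),366,204,392,226,.056,"collar+bow")
# bow tip in side view
im=S[1]; sub=im[262:295,355:380]; g=sub.max(2); ys,xs=np.where(g<55); print("side bow rows",ys.min()+262,ys.max()+262,"cols",xs.min()+355,xs.max()+355, "mean",xs.mean()+355,ys.mean()+262)
print("pred bow centre side",proj("side",[.587,-.264,.08]),"collar",proj("side",[.587,-.264,.053]),"top of bow",proj("side",[.587,-.264,.101]))
for n in T,: 
    u,v=proj("top",[.587,-.264,.101]); print("pred top of bow in top",u,v)
E
```

```text
rotor top px [380.1 275.9] xy [ 0.4174 -0.2677] sides [0.0345 0.0347] heading 4.5
rotor side px [301.2 312.1] xy [ 0.4175 -0.2662] sides [0.0436 0.0381] heading 8.1
slot top px [380.3 275.8] xy [ 0.4178 -0.2685] sides [0.01   0.0246] heading 7.8
slot side px [301.5 312.2] xy [ 0.4177 -0.2669] sides [0.0275 0.0114] heading 4.3
bar px [378.2 261.7] xy [ 0.4566 -0.2644] sides [0.0033 0.0124] heading 177.8
dot px [393.6 274.3] xy [ 0.4215 -0.306 ] sides [0.0086 0.0086] heading 44.0
block px [375.8 215.2] xy [ 0.5885 -0.2649] sides [0.0802 0.0751] heading 89.8
bow top px [379.5 213.9] xy [ 0.5885 -0.2696] sides [0.0284 0.0418] heading 5.8
collar+bow px [377.4 213.8] xy [ 0.5913 -0.2683] sides [0.0422 0.0404] heading 123.1
side bow rows 267 291 cols 356 372 mean 365.8212290502793 277.9050279329609
pred bow centre side [364.06167969 275.31754588] collar [363.23325612 284.62810277] top of bow [364.72372368 267.89685251]
pred top of bow in top 379.75542431650314 213.09574228721505
```

```bash
python3 - <<'E'
from h import *
t=cv2.imread("pics/top4.png"); s=cv2.imread("pics/side4.png")
a=cv2.resize(t[200:224,366:394],None,fx=14,fy=14,interpolation=cv2.INTER_CUBIC); b=cv2.resize(s[262:290,352:380],(392,336),interpolation=cv2.INTER_CUBIC)
c=np.hstack([a,b]); c=np.clip(c.astype(float)*1.5,0,255).astype(np.uint8); print(a.shape); cv2.imwrite("pics/c5.png",c)
E
```

```text
(336, 392, 3)
```

View pics/c5.png

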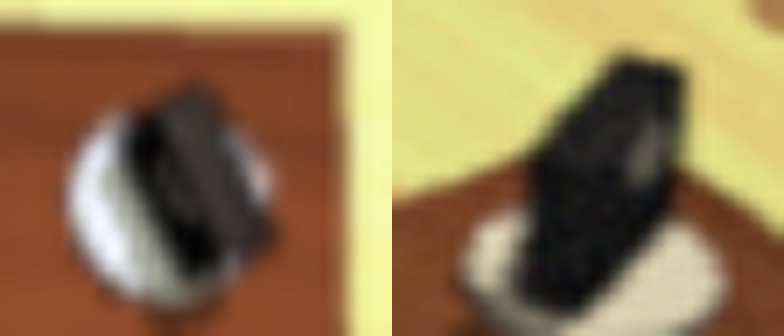

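Call:
servo_tool(
  increments=[
    {"x":-20,"y":-32,"z":0,"roll":0,"grip":0},
    {"x":-21,"y":-34,"z":0,"roll":0,"grip":0},
    {"x":-21,"y":-34,"z":0,"roll":0,"grip":0},
    {"x":-21,"y":-34,"z":0,"roll":0,"grip":0},
    {"x":-21,"y":-34,"z":0,"roll":0,"grip":0},
  ],
)

```text
clock: 21.63
tcp_pos: [0.509, 0.171, 0.1983]
orientation: [-0.0, 0.187, 0.982, -0.0]
wrist_force: [-0.3, -0.3, 0.5]
finger_gap: 0.0856
grip_force: 0.0
```

Call:
servo_tool(
  increments=[
    {"x":-21,"y":-34,"z":0,"roll":0,"grip":0},
    {"x":-21,"y":-34,"z":0,"roll":0,"grip":0},
    {"x":-21,"y":-34,"z":0,"roll":0,"grip":0},
    {"x":-21,"y":-34,"z":0,"roll":0,"grip":0},
    {"x":-21,"y":-34,"z":0,"roll":0,"grip":0},
  ],
)

```text
clock: 22.05
tcp_pos: [0.5441, -0.026, 0.1984]
orientation: [-0.0, 0.187, 0.982, 0.0]
wrist_force: [0.7, -0.4, 0.7]
finger_gap: 0.0853
grip_force: 0.0
```

Call:
servo_tool(
  increments=[
    {"x":-21,"y":-34,"z":0,"roll":0,"grip":0},
    {"x":-21,"y":-34,"z":0,"roll":0,"grip":0},
    {"x":-21,"y":-34,"z":0,"roll":0,"grip":0},
    {"x":0,"y":0,"z":0,"roll":0,"grip":0},
    {"x":0,"y":0,"z":0,"roll":0,"grip":0},
  ],
)

```text
clock: 22.47
tcp_pos: [0.5652, -0.1445, 0.1977]
orientation: [-0.001, 0.189, 0.982, 0.0]
wrist_force: [-0.3, 0.1, -0.5]
finger_gap: 0.0854
grip_force: 0.0
```

The bow's lighter top face is centred at top px (381.2,211.8) with heading about 22 deg (edge direction (57,138) in the crop); the collar is centred at about px (378.3,214.6).

```bash
python3 - <<'E'
from h import *
print(onz("top",381.2-.5,211.8-.5,.095),onz("top",378.3-.5,214.6-.5,.056))
a=onz("top",366+190/14,200+102/14,.095);b=onz("top",366+247/14,200+240/14,.095); print(np.linalg.norm(a-b),np.degrees(np.arctan2(*(a-b)[1::-1])))
# side view: top face ends (crop right part: px=352+(u-392)/14, 262+v/12)
P=[onz("side",352+(u-392)/14,262+v/12,.095) for u,v in((655,62),(540,165))]; print(P)
plan(.587,-.266,.2,112)
E
```

```text
[ 0.59281483 -0.268275    0.095     ] [ 0.59050414 -0.26942425  0.056     ]
0.02919175417673575 20.346070927423277
[array([ 0.60504432, -0.26399273,  0.095     ]), array([ 0.57073915, -0.27652713,  0.095     ])]
t 22.47 tcp [ 0.5652 -0.1445  0.1977] yhead 68.17 tilt [-0.001   0.0006] gap 0.0854 F [-0.3  0.1 -0.5] j6 -0.01
shift [ -65.4 -104.7   -2.4] roll -43.83151284869052
```

Call:
servo_tool(
  increments=[
    {"x":-17.2,"y":-26.6,"z":0,"roll":0,"grip":0},
    {"x":-17.2,"y":-26.6,"z":0,"roll":0,"grip":0},
    {"x":-17.2,"y":-26.6,"z":0,"roll":0,"grip":0},
    {"x":-17.2,"y":-26.6,"z":0,"roll":0,"grip":0},
    {"x":0,"y":0,"z":20,"roll":-7,"grip":0},
  ],
)

```text
clock: 22.88
tcp_pos: [0.5932, -0.2715, 0.1818]
orientation: [0.004, 0.128, 0.992, -0.002]
wrist_force: [0.7, 0.2, 1.0]
finger_gap: 0.0854
grip_force: 0.0
```

Call:
servo_tool(
  increments=[
    {"x":0,"y":0,"z":20,"roll":-7,"grip":0},
    {"x":0,"y":0,"z":20,"roll":-7,"grip":0},
    {"x":0,"y":0,"z":20,"roll":-7,"grip":0},
    {"x":0,"y":0,"z":0,"roll":-7,"grip":0},
    {"x":0,"y":0,"z":0,"roll":-7,"grip":0},
  ],
)

```text
clock: 23.3
tcp_pos: [0.589, -0.2637, 0.1163]
orientation: [-0.002, -0.181, 0.983, 0.002]
wrist_force: [-0.0, 0.2, 0.6]
finger_gap: 0.0855
grip_force: 0.0
```

Call:
servo_tool(
  increments=[
    {"x":0,"y":0,"z":0,"roll":0,"grip":0},
    {"x":0,"y":0,"z":0,"roll":0,"grip":0},
    {"x":0,"y":0,"z":0,"roll":0,"grip":0},
    {"x":0,"y":0,"z":0,"roll":0,"grip":0},
    {"x":0,"y":0,"z":0,"roll":0,"grip":0},
  ],
)

```text
clock: 23.72
tcp_pos: [0.5904, -0.2662, 0.1191]
orientation: [0.0, -0.177, 0.984, -0.0]
wrist_force: [0.6, 0.3, 0.4]
finger_gap: 0.0852
grip_force: 0.0
```

```bash
python3 - <<'E'
from h import *
plan(.590,-.269,.064,110.5)
E
```

```text
t 23.72 tcp [ 0.5904 -0.2662  0.1191] yhead 110.35 tilt [ 0.0006 -0.0002] gap 0.0852 F [0.6 0.3 0.4] j6 -0.9
shift [ 1.4 -2.5 55.1] roll -0.1474498945222109
```

Call:
servo_tool(
  increments=[
    {"x":1.4,"y":-2.5,"z":20,"roll":0,"grip":0.2},
    {"x":0,"y":0,"z":20,"roll":0,"grip":0.3},
    {"x":0,"y":0,"z":14,"roll":0,"grip":0.4},
    {"x":0,"y":0,"z":0,"roll":0,"grip":0.5},
    {"x":0,"y":0,"z":0,"roll":0,"grip":0.5},
  ],
  grip_force=60,
)

```text
clock: 24.13
tcp_pos: [0.5891, -0.2689, 0.0641]
orientation: [-0.001, -0.177, 0.984, 0.001]
wrist_force: [0.1, -1.0, 1.1]
finger_gap: 0.0428
grip_force: 0.0
```

Call:
servo_tool(
  increments=[
    {"x":0,"y":0,"z":0,"roll":0,"grip":0.7},
    {"x":0,"y":0,"z":0,"roll":0,"grip":0.75},
    {"x":0,"y":0,"z":0,"roll":0,"grip":1},
    {"x":0,"y":0,"z":0,"roll":0,"grip":1},
    {"x":0,"y":0,"z":0,"roll":0,"grip":1},
  ],
)

```text
clock: 24.55
tcp_pos: [0.5908, -0.2697, 0.0663]
orientation: [0.001, -0.177, 0.984, -0.001]
wrist_force: [0.1, 0.3, 6.4]
finger_gap: 0.0131
grip_force: 59.6
```

Call:
servo_tool(
  increments=[
    {"x":0,"y":0,"z":0,"roll":0,"grip":1},
    {"x":0,"y":0,"z":0,"roll":0,"grip":1},
    {"x":0,"y":0,"z":0,"roll":0,"grip":1},
    {"x":0,"y":0,"z":0,"roll":0,"grip":1},
    {"x":0,"y":0,"z":0,"roll":0,"grip":1},
  ],
)

```text
clock: 24.97
tcp_pos: [0.5908, -0.2698, 0.0664]
orientation: [0.001, -0.177, 0.984, -0.001]
wrist_force: [0.2, 0.3, 6.0]
finger_gap: 0.0131
grip_force: 59.6
```

```bash
python3 - <<'E'
from h import *
plan(.590,-.269,.064,110.5); print(env.get_state()["ft_torque"])
E
```

```text
t 24.97 tcp [ 0.5908 -0.2698  0.0664] yhead 110.41 tilt [ 0.0026 -0.0013] gap 0.0131 F [0.2 0.3 6. ] j6 -0.91
shift [0.5 1.  2.3] roll -0.09289679043584442
[0.08314856 0.011149   0.02069957]
```

Call:
servo_tool(
  increments=[
    {"x":0,"y":0,"z":-10,"roll":0,"grip":1},
    {"x":0,"y":0,"z":-20,"roll":0,"grip":1},
    {"x":0,"y":0,"z":-25,"roll":0,"grip":1},
    {"x":0,"y":0,"z":-17,"roll":0,"grip":1},
    {"x":0,"y":0,"z":0,"roll":0,"grip":1},
  ],
)

```text
clock: 25.38
tcp_pos: [0.5917, -0.2704, 0.1416]
orientation: [0.003, -0.177, 0.984, -0.002]
wrist_force: [0.9, -0.9, -0.8]
finger_gap: 0.0132
grip_force: 58.7
```

Call:
servo_tool(
  increments=[
    {"x":20,"y":7.7,"z":0,"roll":0,"grip":1},
    {"x":30,"y":11.6,"z":0,"roll":0,"grip":1},
    {"x":35,"y":13.5,"z":0,"roll":0,"grip":1},
    {"x":35,"y":13.5,"z":0,"roll":0,"grip":1},
    {"x":25,"y":9.6,"z":0,"roll":0,"grip":1},
  ],
)

```text
clock: 25.8
tcp_pos: [0.4309, -0.266, 0.1355]
orientation: [-0.001, -0.177, 0.984, 0.001]
wrist_force: [-0.4, -0.4, -0.6]
finger_gap: 0.0128
grip_force: 58.7
```

Call:
servo_tool(
  increments=[
    {"x":16,"y":6.2,"z":0,"roll":0,"grip":1},
    {"x":0,"y":0,"z":0,"roll":5,"grip":1},
    {"x":0,"y":0,"z":0,"roll":5,"grip":1},
    {"x":0,"y":0,"z":0,"roll":5,"grip":1},
    {"x":0,"y":0,"z":0,"roll":0,"grip":1},
  ],
)

```text
clock: 26.22
tcp_pos: [0.4165, -0.2668, 0.1362]
orientation: [-0.0, -0.046, 0.999, 0.0]
wrist_force: [-0.2, 0.3, -1.2]
finger_gap: 0.0132
grip_force: 58.7
```

```bash
python3 - <<'E'
from h import *
plan(.4176,-.2676,.11,95.5)
for n in("top","side"): cv2.imwrite(f"pics/{n}6.png",np.mean([env.read_camera(n)[:,:,::-1].astype(np.float32) for _ in range(4)],0).astype(np.uint8))
plan(.4176,-.2676,.11,95.5)
t=cv2.imread("pics/top6.png");s=cv2.imread("pics/side6.png")
a=cv2.resize(t[250:300,350:410],None,fx=6,fy=6,interpolation=cv2.INTER_CUBIC);b=cv2.resize(s[260:340,265:345],None,fx=5,fy=5,interpolation=cv2.INTER_CUBIC)
c=np.zeros((400,770,3),np.uint8);c[:300,:360]=a;c[:,365:765]=b;cv2.imwrite("pics/c6.png",c)
E
```

```text
t 26.22 tcp [ 0.4165 -0.2668  0.1362] yhead 95.26 tilt [-0.0008  0.0008] gap 0.0132 F [-0.2  0.3 -1.2] j6 -0.82
shift [-1.  -0.9 26.2] roll -0.23636043104261262
t 26.62 tcp [ 0.4173 -0.2671  0.1366] yhead 95.46 tilt [-0.0002  0.0002] gap 0.0129 F [-0.  -0.6 -1.1] j6 -0.83
shift [-0.3 -0.5 26.6] roll -0.042616048606831214
```

View pics/c6.png

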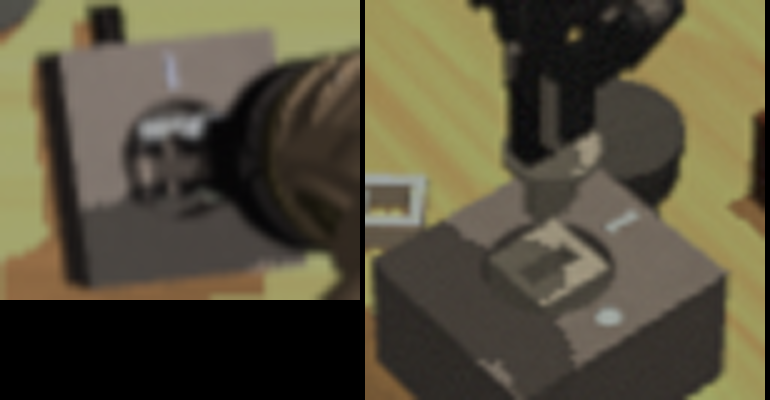

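```bash
python3 - <<'E'
from h import *
for z in(.0882,.095,.1202,.123,.1262): print(z,proj("side",[.4173,-.2671,z]))
print(proj("side",[.4176,-.2676,.062]), [proj("side",[.4173+dx,-.2671+dy,.123]) for dx,dy in((.0137,-.0146),(-.0137,.0146))])
s=cv2.imread("pics/side6.png").max(2); print(s[286:308:1,290:314:1])
E
```

```text
0.0882 [301.36574308 302.82198146]
0.095 [301.35748291 300.32842376]
0.1202 [301.32657971 290.92193404]
0.123 [301.32311753 289.86032376]
0.1262 [301.31915375 288.64295129]
[301.65245807 312.34514089] [array([311.1276411 , 291.41617547]), array([291.61449572, 288.32224235])]
[[158 161 156 102  41  14  15  15  17  26  55  65  68  46  23  21  17  23
   31  53  95  91  75  72]
 [160 161 142  88  32  14  13  15  20  20  55  64  66  50  31  19  24  51
   83 108 143 127  89  69]
 [159 159 124  72  30  16  17  14  14  19  48  62  67  61  43  45  57 101
  142 155 156 133  90  70]
 [161 159 119  68  29  14  13  14  13  15  23  46  59  69  64  79  93 128
  151 156 155 140  95  70]
 [159 159 118  76  44  18  18  14  18  12  15  28  42  76  90  92  93  99
  140 153 155 133  93  68]
 [160 159 121  90  68  40  18  15  15  19  31  54  66  85  94  94  92  96
  142 155 148 112  76  69]
 [160 158 120  86  84  70  45  28  33  49  65  85  91  93  94  93  93  97
  131 148 133  91  71  68]
 [161 159 132  94  79  83  71  61  65  86  93  94  92  92  93  94 100 108
  107 115  94  84  80  72]
 [161 161 159 13
[... 698 characters left out ...]
12 113 114 114 112  97  70  60  66  69  70  68  68  73  85 108 115
  114 115 114 114 115 115]
 [113 114 113 114 114 114 101  80  66  67  68  70  71  74  89  96 110 114
  113 114 112 115 115 114]
 [112 112 112 113 113 113 112 103  80  67  67  78  98  99 107 112 114 116
  115 115 115 116 114 114]
 [113 112 112 113 113 108 106  98  80  72  80 114 144 134 112  99 101 108
  113 114 115 115 113 124]
 [113 112 113 106 101  82  68  61  69  97 115 142 154 152 129  89  68  76
   91 104 113 116 109 140]
 [113 113 105  85  65  56  64  85 113 143 153 154 154 155 152 127  88  58
   58  74  94 110 114 120]
 [109 102  77  59  56  65  96 132 143 146 152 155 154 153 150 149 128  91
   61  50  60  86 107 114]]
```

Collar and blade in the side view match the predicted pixels within 0.5 px (collar 292–311, blade centre 301.5), so the key is aligned over the slot. Lowering in steps.

Call:
servo_tool(
  increments=[
    {"x":-0.3,"y":-0.5,"z":10,"roll":0,"grip":1},
    {"x":0,"y":0,"z":10,"roll":0,"grip":1},
    {"x":0,"y":0,"z":5,"roll":0,"grip":1},
    {"x":0,"y":0,"z":0,"roll":0,"grip":1},
    {"x":0,"y":0,"z":0,"roll":0,"grip":1},
  ],
)

```text
clock: 27.03
tcp_pos: [0.417, -0.2671, 0.1108]
orientation: [-0.001, -0.047, 0.999, 0.001]
wrist_force: [0.4, -0.2, -0.1]
finger_gap: 0.0132
grip_force: 58.7
```

Call:
servo_tool(
  increments=[
    {"x":0,"y":0,"z":3,"roll":0,"grip":1},
    {"x":0,"y":0,"z":3,"roll":0,"grip":1},
    {"x":0,"y":0,"z":3,"roll":0,"grip":1},
    {"x":0,"y":0,"z":0,"roll":0,"grip":1},
    {"x":0,"y":0,"z":0,"roll":0,"grip":1},
  ],
)

```text
clock: 27.45
tcp_pos: [0.4175, -0.2675, 0.1026]
orientation: [0.0, -0.047, 0.999, 0.0]
wrist_force: [-0.8, 0.7, -0.7]
finger_gap: 0.0131
grip_force: 59.3
```

```bash
python3 - <<'E'
from h import *
plan(.4176,-.2676,.0784,95.5)
E
```

```text
t 27.45 tcp [ 0.4175 -0.2675  0.1026] yhead 95.42 tilt [0.0001 0.0004] gap 0.0131 F [-0.8  0.7 -0.7] j6 -0.83
shift [-0.  -0.2 24.2] roll -0.08278759799243574
```

Tip is 8 mm into the slot with no contact force.

Call:
servo_tool(
  increments=[
    {"x":0,"y":0,"z":4,"roll":0,"grip":1},
    {"x":0,"y":0,"z":4,"roll":0,"grip":1},
    {"x":0,"y":0,"z":4,"roll":0,"grip":1},
    {"x":0,"y":0,"z":0,"roll":0,"grip":1},
    {"x":0,"y":0,"z":0,"roll":0,"grip":1},
  ],
)

```text
clock: 27.87
tcp_pos: [0.4172, -0.2674, 0.0901]
orientation: [-0.0, -0.047, 0.999, 0.0]
wrist_force: [-0.8, 1.0, -2.0]
finger_gap: 0.0132
grip_force: 59.2
```

```bash
python3 - <<'E'
from h import *
plan(.4176,-.2676,.0784,95.5)
E
```

```text
t 27.87 tcp [ 0.4172 -0.2674  0.0901] yhead 95.41 tilt [-0.0009  0.0007] gap 0.0132 F [-0.8  1.  -2. ] j6 -0.83
shift [-0.4 -0.2 11.7] roll -0.09312624245988843
```

Call:
servo_tool(
  increments=[
    {"x":0,"y":0,"z":4,"roll":0,"grip":1},
    {"x":0,"y":0,"z":4,"roll":0,"grip":1},
    {"x":0,"y":0,"z":3,"roll":0,"grip":1},
    {"x":0,"y":0,"z":1,"roll":0,"grip":1},
    {"x":0,"y":0,"z":0,"roll":0,"grip":1},
  ],
)

```text
clock: 28.28
tcp_pos: [0.4174, -0.2675, 0.0784]
orientation: [-0.0, -0.047, 0.999, 0.0]
wrist_force: [0.3, 2.4, -2.6]
finger_gap: 0.013
grip_force: 59.3
```

```bash
python3 - <<'E'
from h import *
plan(.4176,-.2676,.0784,95.5)
E
```

```text
t 28.28 tcp [ 0.4174 -0.2675  0.0784] yhead 95.41 tilt [-0.0004  0.0004] gap 0.013 F [ 0.3  2.4 -2.6] j6 -0.83
shift [-0.2 -0.2  0. ] roll -0.08761784854452515
```

Call:
servo_tool(
  increments=[
    {"x":0,"y":0,"z":1,"roll":0,"grip":1},
    {"x":0,"y":0,"z":0.5,"roll":0,"grip":1},
    {"x":0,"y":0,"z":0,"roll":0,"grip":1},
    {"x":0,"y":0,"z":0,"roll":0,"grip":1},
    {"x":0,"y":0,"z":0,"roll":0,"grip":1},
  ],
)

```text
clock: 28.7
tcp_pos: [0.4175, -0.2675, 0.0782]
orientation: [0.0, -0.047, 0.999, -0.0]
wrist_force: [-3.2, 4.0, 9.3]
finger_gap: 0.0131
grip_force: 60.9
```

```bash
python3 - <<'E'
from h import *
plan(.4176,-.2676,.0784,95.5)
E
```

```text
t 28.7 tcp [ 0.4175 -0.2675  0.0782] yhead 95.42 tilt [ 0.0003 -0.0002] gap 0.0131 F [-3.2  4.   9.3] j6 -0.83
shift [-0.1 -0.1 -0.2] roll -0.08361962182375748
```

Collar is firmly home (9 N). Turning clockwise.

Call:
servo_tool(
  increments=[
    {"x":0,"y":0,"z":0,"roll":5,"grip":1},
    {"x":0,"y":0,"z":0,"roll":5,"grip":1},
    {"x":0,"y":0,"z":0,"roll":5,"grip":1},
    {"x":0,"y":0,"z":0,"roll":5,"grip":1},
    {"x":0,"y":0,"z":0,"roll":5,"grip":1},
  ],
)

```text
clock: 29.12
tcp_pos: [0.4174, -0.2673, 0.0782]
orientation: [0.0, 0.172, 0.985, 0.0]
wrist_force: [-3.7, 4.9, 9.4]
finger_gap: 0.0131
grip_force: 60.9
```

Call:
servo_tool(
  increments=[
    {"x":0,"y":0,"z":0,"roll":5,"grip":1},
    {"x":0,"y":0,"z":0,"roll":5,"grip":1},
    {"x":0,"y":0,"z":0,"roll":5,"grip":1},
    {"x":0,"y":0,"z":0,"roll":5,"grip":1},
    {"x":0,"y":0,"z":0,"roll":0,"grip":1},
  ],
)

```text
clock: 29.53
tcp_pos: [0.4172, -0.2672, 0.0782]
orientation: [-0.0, 0.34, 0.94, 0.0]
wrist_force: [-4.0, 5.2, 10.7]
finger_gap: 0.013
grip_force: 60.9
```

```bash
python3 - <<'E'
from h import *
plan(.4176,-.2676,.0784,0); print(env.get_state()["ft_torque"])
E
```

```text
t 29.53 tcp [ 0.4172 -0.2672  0.0782] yhead 50.21 tilt [-0.0004  0.0003] gap 0.013 F [-4.   5.2 10.7] j6 -0.04
shift [-0.6 -0.  -0.2] roll 50.20694718505825
[ 1.00779751  0.89904644 -0.02059601]
```

Call:
servo_tool(
  increments=[
    {"x":0,"y":0,"z":0,"roll":5,"grip":1},
    {"x":0,"y":0,"z":0,"roll":5,"grip":1},
    {"x":0,"y":0,"z":0,"roll":5,"grip":1},
    {"x":0,"y":0,"z":0,"roll":5,"grip":1},
    {"x":0,"y":0,"z":0,"roll":5,"grip":1},
  ],
)

```text
clock: 29.95
tcp_pos: [0.417, -0.267, 0.0782]
orientation: [-0.0, 0.536, 0.844, 0.0]
wrist_force: [-4.0, 4.5, 11.3]
finger_gap: 0.0131
grip_force: 61.1
```

Call:
servo_tool(
  increments=[
    {"x":0,"y":0,"z":0,"roll":5,"grip":1},
    {"x":0,"y":0,"z":0,"roll":5,"grip":1},
    {"x":0,"y":0,"z":0,"roll":5,"grip":1},
    {"x":0,"y":0,"z":0,"roll":5,"grip":1},
    {"x":0,"y":0,"z":0,"roll":0,"grip":1},
  ],
)

```text
clock: 30.37
tcp_pos: [0.4172, -0.2668, 0.0782]
orientation: [-0.0, 0.674, 0.739, 0.0]
wrist_force: [-3.8, 6.3, 10.5]
finger_gap: 0.013
grip_force: 61.0
```

```bash
python3 - <<'E'
from h import *
plan(.4176,-.2676,.0784,0); print(env.get_state()["ft_torque"])
E
```

```text
t 30.37 tcp [ 0.4172 -0.2668  0.0782] yhead 5.22 tilt [-0.0001  0.0011] gap 0.013 F [-3.8  6.3 10.5] j6 0.75
shift [-0.8  0.3 -0.2] roll 5.218238060731039
[ 1.40984816  0.74309159 -0.02717181]
```

Call:
servo_tool(
  increments=[
    {"x":0,"y":0,"z":0,"roll":3,"grip":1},
    {"x":0,"y":0,"z":0,"roll":3,"grip":1},
    {"x":0,"y":0,"z":0,"roll":2,"grip":1},
    {"x":0,"y":0,"z":0,"roll":0,"grip":1},
    {"x":0,"y":0,"z":0,"roll":0,"grip":1},
  ],
)

```text
clock: 30.78
tcp_pos: [0.4172, -0.2668, 0.0782]
orientation: [-0.0, 0.723, 0.691, 0.0]
wrist_force: [-4.2, 5.6, 10.7]
finger_gap: 0.0131
grip_force: 61.1
```

```bash
python3 - <<'E'
from h import *
plan(.4176,-.2676,.0784,0); print(env.get_state()["ft_torque"])
E
```

```text
t 30.78 tcp [ 0.4172 -0.2668  0.0782] yhead -2.58 tilt [-0.0002  0.0011] gap 0.0131 F [-4.2  5.6 10.7] j6 0.88
shift [-0.8  0.4 -0.2] roll -2.579661257583936
[ 1.38771302  0.80341445 -0.02878224]
```

Call:
servo_tool(
  increments=[
    {"x":0,"y":0,"z":0,"roll":2,"grip":1},
    {"x":0,"y":0,"z":0,"roll":2,"grip":1},
    {"x":0,"y":0,"z":0,"roll":1,"grip":1},
    {"x":0,"y":0,"z":0,"roll":0,"grip":1},
    {"x":0,"y":0,"z":0,"roll":0,"grip":1},
  ],
)

```text
clock: 31.2
tcp_pos: [0.4172, -0.2667, 0.0783]
orientation: [-0.0, 0.751, 0.66, 0.0]
wrist_force: [-3.4, 6.2, 11.0]
finger_gap: 0.0131
grip_force: 62.9
```

```bash
python3 - <<'E'
from h import *
plan(.4176,-.2676,.0784,0); print(env.get_state()["ft_torque"])
E
```

```text
t 31.2 tcp [ 0.4172 -0.2667  0.0783] yhead -7.43 tilt [-0.0003  0.001 ] gap 0.0131 F [-3.4  6.2 11. ] j6 0.97
shift [-0.9  0.5 -0.1] roll -7.433236473271933
[1.32234628 0.83135193 1.08051002]
```

The torque jumped to 1.1 N m, so the rotor is at its end stop. Easing off slightly, then release and retreat.

Call:
servo_tool(
  increments=[
    {"x":0,"y":0,"z":0,"roll":-2.5,"grip":1},
    {"x":0,"y":0,"z":-0.5,"roll":0,"grip":1},
    {"x":0,"y":0,"z":0,"roll":0,"grip":0.5},
    {"x":0,"y":0,"z":0,"roll":0,"grip":0.5},
    {"x":0,"y":0,"z":0,"roll":0,"grip":0.5},
  ],
)

```text
clock: 31.62
tcp_pos: [0.4181, -0.2685, 0.078]
orientation: [0.001, 0.738, 0.675, -0.0]
wrist_force: [-0.3, 0.4, -0.8]
finger_gap: 0.0428
grip_force: 0.0
```

Call:
servo_tool(
  increments=[
    {"x":0,"y":0,"z":0,"roll":0,"grip":0.4},
    {"x":0,"y":0,"z":0,"roll":0,"grip":0.4},
    {"x":0,"y":0,"z":-10,"roll":0,"grip":0.4},
    {"x":0,"y":0,"z":-20,"roll":0,"grip":0.4},
    {"x":0,"y":0,"z":-40,"roll":0,"grip":0.4},
  ],
)

```text
clock: 32.03
tcp_pos: [0.4152, -0.2657, 0.1452]
orientation: [-0.004, 0.738, 0.675, -0.0]
wrist_force: [1.0, -0.9, 0.1]
finger_gap: 0.0514
grip_force: 0.0
```

Call:
servo_tool(
  increments=[
    {"x":0,"y":0,"z":-40,"roll":0,"grip":0.4},
    {"x":0,"y":0,"z":-40,"roll":0,"grip":0.4},
    {"x":0,"y":0,"z":0,"roll":0,"grip":0.4},
    {"x":0,"y":0,"z":0,"roll":0,"grip":0.4},
    {"x":0,"y":0,"z":0,"roll":0,"grip":0.4},
  ],
)

```text
clock: 32.45
tcp_pos: [0.4176, -0.2677, 0.2283]
orientation: [0.001, 0.738, 0.675, 0.0]
wrist_force: [0.2, 0.3, -0.4]
finger_gap: 0.0512
grip_force: 0.0
```

```bash
python3 - <<'E'
from h import *
plan(.4176,-.2676,.0784)
s=shot("side","side7"); t=shot("top","top7")
b=cv2.resize(s[250:350,260:350],None,fx=4,fy=4,interpolation=cv2.INTER_CUBIC); a=cv2.resize(s[130:230,140:240],(400,400))
cv2.imwrite("pics/c7.png",np.hstack([b,a]))
E
```

```text
t 32.45 tcp [ 0.4176 -0.2677  0.2283] yhead -5.09 tilt [ 0.0008 -0.0007] gap 0.0512 F [ 0.2  0.3 -0.4] j6 0.93
shift [  0.2  -0.2 149.9] roll None
```

View pics/c7.png

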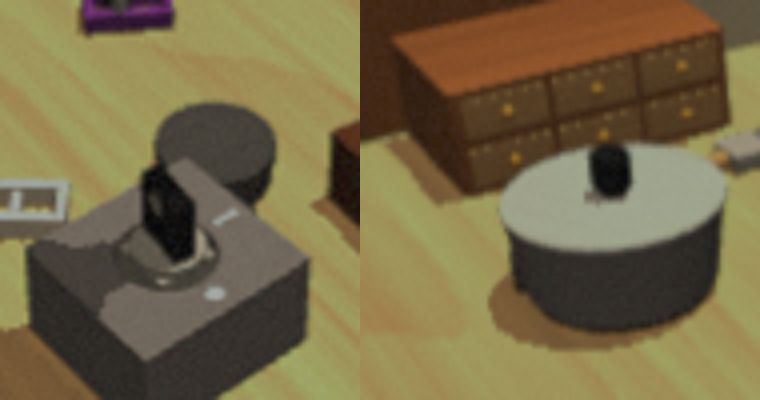

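The key stands upright and home at crop (168,225) with its bow turned toward the on dot, and the lid is seated (crop (612,195)). The gripper is well clear.

```bash
python3 -c "
from workcell import env
print(env.hand_in())"
```

```text
the job is handed in; nothing more can be done
None
```

Job handed in: both dark buckles are in the bowl, the lid is seated, the key is home and turned to its end stop, and the gripper is clear; the hand-in gave no verdict.

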